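# Put the skew chisel away and shut the sprung drawer

## Robot

A 6-joint arm with a two-finger parallel gripper is mounted at the origin on the work surface. World frame = base frame: x ahead of the robot, y to its left, z up, the work surface at z = 0. Lengths are in m, angles in degrees, forces in N, time in s.
With the tool pointing down it reaches from about 0.4 to 0.825 m from the base axis. Payload 7 kg.
Tool frame: the origin (TCP) lies midway between the tips of the shut fingers; the grasp point (between the pads) lies 19 mm behind it; z points along the fingers, y is the line along which they close (so a half turn about z gives the same grasp; the last joint's range is limited). The gripper opens to 88 mm and grips with 3 to 60 N. Pads are 19 mm wide; open, the fingers measure 130 mm over their backs; the gripper's body (78 mm by 193 mm) begins 47 mm behind the grasp point.
Start: joints at [90.59, 20.546, 0.682, 0, -70.136, -16.507], TCP at [0.185, 0.649, 0.227] pointing down, gripper open.
Joint ranges: [-176.03, 176.03], [-82.01, 121.73], [-58.28, 71.71], [-173.87, 95.51], [-174.79, -0.11], [-173.66, 173.66]. Speed limits (degrees/s): [136.94, 136.94, 172.46, 180, 180, 180].

## Interface

Orientations are given as [roll, pitch, yaw] about the fixed x, y, z axes, in that order (R = Rz(yaw) Ry(pitch) Rx(roll)).
In Python, from plant import get_state, optics, order gives the robot as it stands. The module is installed in compiled form; this text tells all that it offers.
- The arm moves only by the tool send_rows, never from a script. Its argument "moves" is a list of rows, each an object with "slide": the shift along the tool's x, y, z as a fraction of full scale, a list of three; "turn": the turn about the tool's z as a fraction of full scale; "gripper": the opening, from 0 (shut) to 1 (fully open). A call has exactly 5 rows; each row is the pose to reach, as a shift and turn from the pose commanded when the call began, along the tool's axes at that moment; what a row does not reach only later rows make up. Full scale, the value 1, is 150 mm for a shift and 90 degrees for a turn. A row lasts 1/12 s, in which the tool goes at most 41.7 mm and 7.16 degrees, less where a joint would pass 70% of its speed; a pose out of reach is approached as far as the arm can. A call with a number of a shift or a turn outside -1 to 1 is refused whole. A call with a gripper value outside its range is refused whole. The fingers move at their own pace and stop on an object; "newtons" is the grip in N (left out, the last holds). Time passes only in rows, so rows that repeat a pose let the fingers close, or fill a call up. It gives the time, the measured TCP pose, the force, the opening and the grip force at its end, in the units of the state.
- get_state(): the state, without advancing time (a new reading comes with each control period).
- optics.capture(name): name is "scene" or "side" or "wrist"; returns a dict with "img" (480x640x3 uint8, red, green, blue), "intrinsics" (3x3 intrinsics, pixels), "origin" and "attitude" of the camera in the world. Camera axes: x right, y down, z forward; pixel columns grow to the right and rows downward; lengths in m; the calibration is good to about 2 mm. The wrist camera is an equidistant fisheye: a pixel r from the principal point sees the ray r / f radians off the axis. A picture is of the moment at which its call begins. There is no depth.
- order.close_job(): hands the job in; it is judged then, once.
Trained networks look in the newest picture that a camera, given by its name, has taken for a name from the list of things; names that differ only in an ending like _2 or _b are one class to them, and where a whole thing is asked for, a point or a joint stands for the part that bears it (a point fixed in the world has none). Each returns a list of dicts, best first, with "p" (0 to 1); they miss things now and then, are a little off and sometimes report something else, mostly with a low value. They report only what shows in the picture. A call takes as long as a camera call. They do not tell look-alikes from the thing itself.
- optics.look_for(camera, name): "location" ([x, y, z] in m, in world coordinates, good to about 4 mm: the middle of the surface that is visible of it).
The state is a dict: "time_s": time; "joints": joint angles; "qd": joint speeds; "joint_torque": joint torques, N m; "tcp_pos": TCP position; "eef_rot": TCP orientation; "contact_force": force on the tool from outside, world axes, zero at the start; "moment": the same for the moment, N m; "gripper_width": finger opening in m; "gripper_force": force on a finger pad.
Only numpy, scipy, OpenCV 4.12 (cv2) and the standard library are available. Lean on these libraries where they do the work, as an engineer would, in place of code of your own. Each camera call takes 0.05 s, during which the arm holds its last target. There are 200 camera calls.

## Task

Lay the skew chisel in the front compartment of the open green-fronted drawer, then push the drawer fully home until its hidden catch holds it shut by itself when you let go. Push firmly but do not ram it, and leave the other things on the bench where they are.

Things in the scene. Friction and masses are not known exactly. Their poses are not given: they have to be found in the camera images.
- cabinet: Fixed plywood drawer unit, 300 mm wide, 270 deep, 228 tall. Origin at bench level under the middle of its front face; x points into the unit (the way the drawer closes), y to its left seen from the robot, z up. The drawer fills the lower front (z 23 to 85 mm), over it is an open niche (z 104 to 210 mm) (floor and boxes 35 mm and more in), then the roof.
- roof_edge (a point): Middle of the lower front edge of the unit's roof, 310 mm wide, 18 mm thick, its underside 210 mm above the bench. It overhangs the front face by 35 mm, so an upright gripper can push the drawer only part of the way (to about 0.10 out); for the rest tilt the tool back 35 to 45 degrees, fingertips leading, to reach in under it. Axes as the cabinet's.
- drawer (a joint): How far the drawer is out, m: 0 = its front level with the unit's front face, positive = open (starts 0.160 to 0.180), negative = deeper in. Home is 2 to 22 mm deeper than level (-0.002 to -0.022), different every time and not to be seen. 1 to 2 N slide it; from 36 mm before home a spring plunger pushes it back out (2 N rising to 4 N).
- drawer_front (a point): Middle of the outer face of the drawer's green front, 246 mm wide, 62 mm high, 14 mm thick, 54 mm above the bench. Over the 16 mm before home a catch takes 8 to 10 N in all (finger friction can double what the wrist feels), then clicks. A solid stop lies 3.5 mm beyond; 25 to 30 N that moves it no more means home. Let go before the click, it springs out to 36 mm from home. Over 45 N is ramming.
- compartment (a point): Middle of the floor of the drawer's front compartment, 28 mm above the bench and 61.5 mm behind the drawer's outer face. Axes as the cabinet's. Inside it is 95 mm (x) by 230 mm (y); the front panel rises 57 mm above this floor, the side walls 42 mm, the divider behind it 36 mm. The chisel fits lying along y, either way round.
- chisel: Skew chisel lying flat on the bench, 166 mm long: dark wooden handle, a rounded bar 100 x 28 x 26 mm (x -85 to +15 mm), brass ferrule, steel blade 18 mm wide. Origin at the middle of its underside, x towards the blade's tip, z up; 120 to 270 g. Can be gripped across the handle from above.
- chisel_grip (a point): Grip point on the chisel's handle near its centre of mass, 15 mm behind the chisel's origin towards the handle end, 13 mm above its underside. Same axes as the chisel.
- wax_tin: Bystander, not to be moved: small round wax tin, 72 mm across, 45 mm tall. Origin at the middle of its underside.
- glue_bottle: Bystander, not to be moved: glue bottle, 60 mm across, 170 mm tall, standing. Origin at the middle of its underside.
- hammer: Bystander, not to be moved: hammer lying on the bench, 260 mm long. Origin at the middle of its underside, its handle to -x.
- sanding_block: Bystander, not to be moved: cork sanding block, 110 x 65 x 35 mm. Origin at the middle of its underside.
- bowl_blank: Bystander, not to be moved: pale round wooden bowl blank, 150 mm across, 50 mm thick. Origin at the middle of its underside.
- faceplate: Bystander, not to be moved: steel lathe faceplate lying flat, 90 mm across, 30 mm tall. Origin at the middle of its underside.
- turned_bowl: Bystander, not to be moved: small dark wooden bowl, 120 mm across, 50 mm tall, standing on the roof of the drawer unit. Origin at the middle of its underside.
There are look-alikes about, which are no part of the job. Several things look just like the chisel: the one meant starts farthest from the robot's base.

How it is judged:
By the outcome, as a careful person would: the job done as asked, in the order asked, and still so for the second after the job is handed in, with the robot touching nothing.
It also fails if it takes over 67 s, if anything falls off the work surface, if the arm or the gripper's body presses on something with over 40 N, if the wrist force passes 120 N, or if a joint passes its speed limit or range.

## Working session

There is one attempt and no reset: what is moved stays moved. The work goes in short steps, Python scripts to look and compute and a tool call to move; the robot and the scene stay as the last step left them, time stands still between calls to the robot, and variables do not carry over. Pictures are saved under pics/ and viewed, at most 10 in all, crops included, and the job is handed in when it is done.

Besides the shell and the picture viewer there is one more tool, called after "Emit:" by a JSON object that holds its "name" and its "arguments". send_rows: Moves the arm, as the interface text tells. Shift numbers are shares of 150 mm and turn numbers shares of 90 degrees, none past 1 either way. Its arguments: {"type":"object","properties":{"moves":{"type":"array"},"newtons":{"type":"number"}},"required":["moves"]}

```bash
mkdir -p pics
python3 - <<'E'
from plant import get_state, optics
import cv2,numpy as np
s=get_state();print(s)
for c in ["scene","side"]:
    d=optics.capture(c);cv2.imwrite(f"pics/{c}0.png",d["img"][:,:,::-1])
    print(c,d["intrinsics"],d["origin"],d["attitude"])
    for n in ["chisel","drawer_front","compartment","cabinet","wax_tin","glue_bottle","hammer","sanding_block","bowl_blank","faceplate","turned_bowl"]:
        print(n,[(np.round(r["location"],3).tolist(),round(r["p"],2)) for r in optics.look_for(c,n)][:6])
E
```

```text
{'time_s': 0.0, 'joints': array([ 9.05910700e+01,  2.05925301e+01,  6.33708760e-01, -2.00239308e-02,
       -7.01352416e+01, -1.65059420e+01]), 'qd': array([-0.00514286, -0.02035748, -0.02456966,  0.01186207, -0.04446537,
       -0.01328362]), 'joint_torque': array([ 2.65533549e-05, -5.82722855e+01,  2.93049735e+01,  6.99717119e+00,
        6.90073881e-03, -1.52175321e-04]), 'tcp_pos': array([0.18499415, 0.64864926, 0.22561013]), 'eef_rot': array([ 1.79904465e+02, -8.67934313e-03, -1.59216844e+01]), 'contact_force': array([-0.18181895, -0.73757149,  0.00323455]), 'moment': array([-0.0223283 , -0.02026335,  0.00918371]), 'gripper_force': 0.0, 'gripper_width': 0.08781711631851774}
scene [[568.5564693    0.         316.81788954]
 [  0.         568.5564693  241.10840248]
 [  0.           0.           1.        ]] [-0.02441075 -0.15788168  1.81998255] [-161.65667005   -0.32303274  -60.9542286 ]
chisel [([0.436, -0.352, 0.027], 0.91), ([0.19, -0.279, 0.024], 0.8)]
drawer_front [([0.612, 0.095, 0.034], 0.91)]
compartment [([0.61, 0.101, 0.03], 0.65)]
cabinet [([0.699, 0.094, 0.224], 0.84)]

[... 522 characters left out ...]
9944615   -15.6291902 ]
chisel [([0.438, -0.359, 0.027], 0.94), ([0.192, -0.29, 0.026], 0.74)]
drawer_front [([0.614, 0.09, 0.043], 0.88), ([0.358, -0.023, 0.047], 0.63)]
compartment [([0.613, 0.088, 0.042], 0.86)]
cabinet [([0.724, -0.0, 0.162], 0.55)]
wax_tin [([0.358, -0.019, 0.047], 0.9)]
glue_bottle [([0.613, 0.093, 0.04], 0.73), ([0.438, 0.372, 0.088], 0.67)]
hammer [([0.53, 0.636, 0.019], 0.82), ([0.725, 0.0, 0.16], 0.45)]
sanding_block [([0.55, 0.385, 0.035], 0.92), ([0.44, -0.358, 0.026], 0.36), ([0.727, 0.002, 0.16], 0.33)]
bowl_blank [([0.683, -0.364, 0.051], 0.67)]
faceplate [([0.365, -0.178, 0.009], 0.68)]
turned_bowl [([0.749, 0.047, 0.262], 0.85), ([0.61, 0.088, 0.043], 0.39)]
```

View pics/scene0.png

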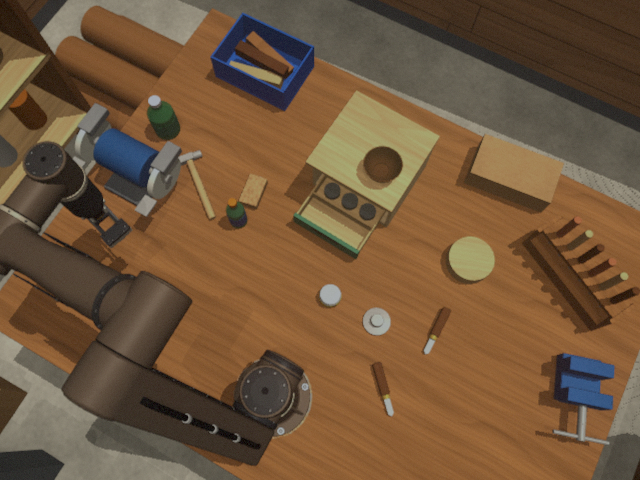

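View pics/side0.png

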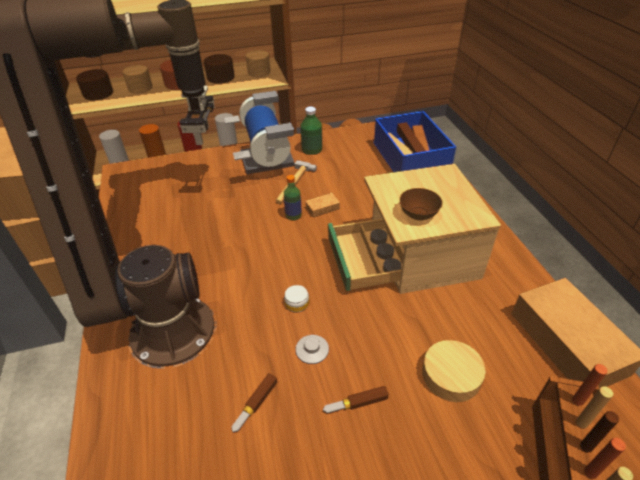

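Scene picture: two look-alikes are lying on the bench, one at (437,330) and one at (383,388). The handles in the rack near (590,250) and the pieces in the blue box near (262,57) look similar too, but they aren't lying on the bench. I choose (437,330), which is 0.56 m from the base against 0.34 m for the other. The green drawer is at (330,225), open. Next is a close crop of the chisel and the drawer.

```bash
cat > h.py <<'E'
import numpy as np,cv2
from scipy.spatial.transform import Rotation as R
from plant import get_state, optics
def rot(e): return R.from_euler('xyz',e,degrees=True).as_matrix()
CAM={"scene":(568.556,316.818,241.108,[-0.02441075,-0.15788168,1.81998255],[-161.65667005,-0.32303274,-60.9542286]),
"side":(464.6656,321.966,239.38,[0.21659718,-0.87943011,1.08407297],[-133.18474673,0.9944615,-15.6291902])}
def pix(c,u,v,z):
    f,cx,cy,o,e=CAM[c]; d=rot(e)@[(u-cx)/f,(v-cy)/f,1]; o=np.array(o)
    return o+d*(z-o[2])/d[2]
def proj(c,p):
    f,cx,cy,o,e=CAM[c]; q=rot(e).T@(np.array(p)-o); return q[0]/q[2]*f+cx,q[1]/q[2]*f+cy
E
python3 - <<'E'
import cv2,numpy as np
a=cv2.imread("pics/scene0.png");b=cv2.imread("pics/side0.png")
z=lambda im,x,y,w,h,s:cv2.resize(im[y:y+h,x:x+w],None,fx=s,fy=s,interpolation=cv2.INTER_CUBIC)
t=np.hstack([z(a,405,300,66,60,6)[:,:396],z(b,315,372,80,60,5)[:300][:,:400] if 0 else cv2.copyMakeBorder(z(b,315,372,80,60,5),0,60,0,0,cv2.BORDER_CONSTANT)])
u=z(a,285,170,130,90,2.6);v=z(b,320,210,130,90,3)
u=cv2.resize(a[170:260,285:415],(346,240));v=cv2.resize(b[205:295,325:455],(346,240))
u=np.hstack([u,v]);u=cv2.copyMakeBorder(u,0,0,0,796-692,cv2.BORDER_CONSTANT)
cv2.imwrite("pics/crop1.png",np.vstack([t,u]))
E
```

```text
(no output)
```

View pics/crop1.png

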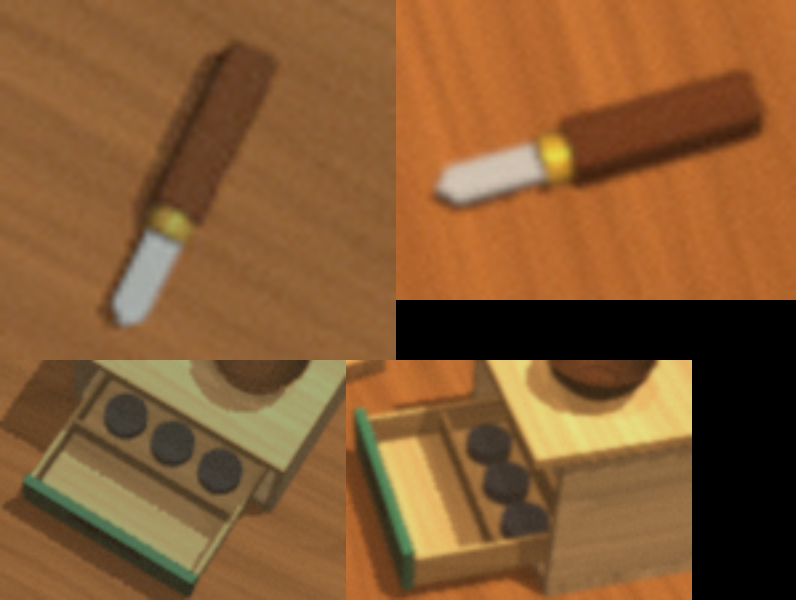

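The crop shows a dark handle, brass ferrule and steel blade at scene (437,330), which matches the skew chisel. The drawer's front compartment is empty.

Run:
```python
from h import *
np.set_printoptions(precision=4,suppress=True)
h=pix("scene",447.7,309.2,.022);f=pix("scene",435.3,335.3,.024);t=pix("scene",425.8,353,.012)
print(h,f,t,np.linalg.norm(h-f),np.linalg.norm(h-t))
sd=lambda x,y:(315+(x-396)/5,372+y/5)
h2=pix("side",*sd(752,98),.02);f2=pix("side",*sd(570,148),.024);t2=pix("side",*sd(440,195),.012)
print(h2,f2,t2)
for a,b in((h,t),(h2,t2),(h,f),(h2,f2)):
    d=b-a;print("yaw",np.degrees(np.arctan2(d[1],d[0])))
l=pix("scene",294.6,216.2,.085);r=pix("scene",357,252.3,.085);l2=pix("side",329.7,224.5,.085);r2=pix("side",348.3,279,.085)
for a,b in((l,r),(l2,r2)):
    d=a-b;print("drawer",a,b,(a+b)/2,np.linalg.norm(d),"cab yaw",np.degrees(np.arctan2(-d[0],d[1])))
for p in((359,94),(439,137),(308,160),(385,210)): print("roof",pix("scene",*p,.228))
# wrist look
d=optics.capture("wrist");print(d["intrinsics"],d["origin"],d["attitude"])
```

```text
[ 0.505  -0.3558  0.022 ] [ 0.4094 -0.3566  0.024 ] [ 0.3473 -0.3556  0.012 ] 0.09566585919743902 0.15805244451279818
[ 0.5083 -0.3582  0.02  ] [ 0.4129 -0.3602  0.024 ] [ 0.3472 -0.3598  0.012 ]
yaw 179.91514987219452
yaw -179.40702739567644
yaw -179.53390773777832
yaw -178.80370032356612
drawer [0.5228 0.2177 0.085 ] [ 0.5129 -0.0176  0.085 ] [0.5178 0.1001 0.085 ] 0.23547930679481577 cab yaw -2.4124242127878843
drawer [0.5299 0.2114 0.085 ] [ 0.5144 -0.0316  0.085 ] [0.5222 0.0899 0.085 ] 0.24350796933605526 cab yaw -3.6323653232110993
roof [0.9452 0.2145 0.228 ]
roof [ 0.9302 -0.0776  0.228 ]
roof [0.6594 0.2428 0.228 ]
roof [ 0.6274 -0.0407  0.228 ]
[[371.6483   0.     315.4019]
 [  0.     371.6483 241.4942]
 [  0.       0.       1.    ]] [0.2563 0.6293 0.3848] [ 163.817     0.0045 -105.9974]
```

Emit:
{"name": "send_rows", "arguments": {"moves": [{"slide": [0.16,0.2,0],"turn": -0.06,"gripper": 1},{"slide": [0.32,0.4,0],"turn": -0.12,"gripper": 1},{"slide": [0.48,0.6,0],"turn": -0.177,"gripper": 1},{"slide": [0.64,0.79,0],"turn": -0.177,"gripper": 1},{"slide": [0.64,0.79,0],"turn": -0.177,"gripper": 1}]}}

```text
time_s: 1.67
tcp_pos: [0.2464, 0.5036, 0.2273]
eef_rot: [180.0, 0.0, -0.1]
contact_force: [0.2, 0.0, -0.8]
gripper_width: 0.0875
gripper_force: 0.0
```

Emit:
{"name": "send_rows", "arguments": {"moves": [{"slide": [0.2,0.2,0],"turn": 0,"gripper": 1},{"slide": [0.4,0.4,0],"turn": 0,"gripper": 1},{"slide": [0.6,0.6,0],"turn": 0,"gripper": 1},{"slide": [0.8,0.8,0],"turn": 0,"gripper": 1},{"slide": [0.9,1,0],"turn": 0,"gripper": 1}]}}

```text
time_s: 2.08
tcp_pos: [0.3819, 0.3577, 0.2267]
eef_rot: [-180.0, -0.0, -0.0]
contact_force: [1.6, 0.6, -0.4]
gripper_width: 0.0877
gripper_force: 0.0
```

Emit:
{"name": "send_rows", "arguments": {"moves": [{"slide": [0.1,0.2,0],"turn": 0,"gripper": 1},{"slide": [0.2,0.4,0],"turn": 0,"gripper": 1},{"slide": [0.3,0.6,0],"turn": 0,"gripper": 1},{"slide": [0.4,0.8,0],"turn": 0,"gripper": 1},{"slide": [0.5,1,0],"turn": 0,"gripper": 1}]}}

```text
time_s: 2.5
tcp_pos: [0.4555, 0.2074, 0.227]
eef_rot: [-180.0, -0.0, 0.0]
contact_force: [1.0, 0.8, -0.0]
gripper_width: 0.0874
gripper_force: 0.0
```

Emit:
{"name": "send_rows", "arguments": {"moves": [{"slide": [0,0.2,0],"turn": 0,"gripper": 1},{"slide": [0,0.4,0],"turn": 0,"gripper": 1},{"slide": [0,0.6,0],"turn": 0,"gripper": 1},{"slide": [0,0.8,0],"turn": 0,"gripper": 1},{"slide": [0,1,0],"turn": 0,"gripper": 1}]}}

```text
time_s: 2.92
tcp_pos: [0.4549, 0.0575, 0.2269]
eef_rot: [-180.0, -0.0, 0.0]
contact_force: [-0.3, -0.0, -0.1]
gripper_width: 0.0878
gripper_force: 0.0
```

Emit:
{"name": "send_rows", "arguments": {"moves": [{"slide": [0,0.2,0],"turn": 0,"gripper": 1},{"slide": [0,0.4,0],"turn": 0,"gripper": 1},{"slide": [0,0.6,0],"turn": 0,"gripper": 1},{"slide": [0,0.8,0],"turn": 0,"gripper": 1},{"slide": [0,1,0],"turn": 0,"gripper": 1}]}}

```text
time_s: 3.33
tcp_pos: [0.4549, -0.0926, 0.227]
eef_rot: [-180.0, -0.1, 0.0]
contact_force: [1.0, 0.3, 0.1]
gripper_width: 0.0876
gripper_force: 0.0
```

Emit:
{"name": "send_rows", "arguments": {"moves": [{"slide": [0,0.2,0],"turn": 0,"gripper": 1},{"slide": [0,0.4,0],"turn": 0,"gripper": 1},{"slide": [0,0.6,0],"turn": 0,"gripper": 1},{"slide": [0,0.8,0],"turn": 0,"gripper": 1},{"slide": [0,1,0],"turn": 0,"gripper": 1}]}}

```text
time_s: 3.75
tcp_pos: [0.455, -0.2427, 0.2269]
eef_rot: [180.0, -0.0, 0.0]
contact_force: [1.5, -0.2, -0.2]
gripper_width: 0.0879
gripper_force: 0.0
```

The chisel's approach is clear. Turns are only possible about the tool's z axis, so I first check in free air what the arm does at the edge of its reach, since the drawer push needs a tilted tool.

Emit:
{"name": "send_rows", "arguments": {"moves": [{"slide": [0.2,0,0],"turn": 0,"gripper": 1},{"slide": [0.4,0,0],"turn": 0,"gripper": 1},{"slide": [0.6,0,0],"turn": 0,"gripper": 1},{"slide": [0.8,0,0],"turn": 0,"gripper": 1},{"slide": [1,0,0],"turn": 0,"gripper": 1}]}}

```text
time_s: 4.17
tcp_pos: [0.6065, -0.2413, 0.2266]
eef_rot: [180.0, -0.0, -0.0]
contact_force: [0.3, -0.3, 0.8]
gripper_width: 0.0876
gripper_force: 0.0
```

Emit:
{"name": "send_rows", "arguments": {"moves": [{"slide": [0.2,0,0],"turn": 0,"gripper": 1},{"slide": [0.4,0,0],"turn": 0,"gripper": 1},{"slide": [0.6,0,0],"turn": 0,"gripper": 1},{"slide": [0.8,0,0],"turn": 0,"gripper": 1},{"slide": [1,0,0],"turn": 0,"gripper": 1}]}}

```text
time_s: 4.58
tcp_pos: [0.7565, -0.2411, 0.2264]
eef_rot: [180.0, 0.0, -0.0]
contact_force: [-0.5, 0.1, 0.2]
gripper_width: 0.0875
gripper_force: 0.0
```

Emit:
{"name": "send_rows", "arguments": {"moves": [{"slide": [0.2,0,0],"turn": 0,"gripper": 1},{"slide": [0.4,0,0],"turn": 0,"gripper": 1},{"slide": [0.6,0,0],"turn": 0,"gripper": 1},{"slide": [0.8,0,0],"turn": 0,"gripper": 1},{"slide": [1,0,0],"turn": 0,"gripper": 1}]}}

```text
time_s: 5.0
tcp_pos: [0.9062, -0.241, 0.2267]
eef_rot: [180.0, -0.0, 0.0]
contact_force: [1.2, -0.9, 0.7]
gripper_width: 0.0873
gripper_force: 0.0
```

Emit:
{"name": "send_rows", "arguments": {"moves": [{"slide": [0,0,0],"turn": 0,"gripper": 1},{"slide": [0,0,0],"turn": 0,"gripper": 1},{"slide": [0,0,0],"turn": 0,"gripper": 1},{"slide": [0,0,0],"turn": 0,"gripper": 1},{"slide": [0,0,0],"turn": 0,"gripper": 1}]}}

```text
time_s: 5.42
tcp_pos: [0.9046, -0.2413, 0.2293]
eef_rot: [180.0, -0.1, -0.0]
contact_force: [0.1, 0.4, 0.7]
gripper_width: 0.0879
gripper_force: 0.0
```

```bash
python3 -c "
from h import *
s=get_state();print(s['joints'],s['tcp_pos'],s['eef_rot'])"
```

```text
[-3.10818726e+00  4.86942979e+01  5.01028828e+01  1.94734054e-02
 -9.12601272e+01  9.31077337e+01] [ 0.90460415 -0.24133245  0.22932364] [ 1.79972513e+02 -1.47183982e-01 -8.71693550e-04]
```

Emit:
{"name": "send_rows", "arguments": {"moves": [{"slide": [0.2,0,0],"turn": 0,"gripper": 1},{"slide": [0.4,0,0],"turn": 0,"gripper": 1},{"slide": [0.6,0,0],"turn": 0,"gripper": 1},{"slide": [0.8,0,0],"turn": 0,"gripper": 1},{"slide": [1,0,0],"turn": 0,"gripper": 1}]}}

```text
time_s: 5.83
tcp_pos: [0.987, -0.2283, 0.2049]
eef_rot: [179.3, -2.2, 0.0]
contact_force: [-0.3, 0.4, 0.1]
gripper_width: 0.0878
gripper_force: 0.0
```

Emit:
{"name": "send_rows", "arguments": {"moves": [{"slide": [0.2,0,0],"turn": 0,"gripper": 1},{"slide": [0.4,0,0],"turn": 0,"gripper": 1},{"slide": [0.6,0,0],"turn": 0,"gripper": 1},{"slide": [0.8,0,0],"turn": 0,"gripper": 1},{"slide": [1,0,0],"turn": 0,"gripper": 1}]}}

```text
time_s: 6.25
tcp_pos: [1.0172, -0.2112, 0.1805]
eef_rot: [178.6, -4.5, 0.1]
contact_force: [0.7, -0.5, 0.2]
gripper_width: 0.0877
gripper_force: 0.0
```

```bash
python3 -c "
from h import *
s=get_state();print(s['joints'],s['tcp_pos'],s['eef_rot'])"
```

```text
[ -0.58973364  62.35811466  71.64434394   1.36877271 -94.7961424
  90.77779227] [ 1.01717919 -0.21122466  0.18046501] [ 1.78584056e+02 -4.47263382e+00  7.54306464e-02]
```

Emit:
{"name": "send_rows", "arguments": {"moves": [{"slide": [-0.2,0,0],"turn": 0,"gripper": 1},{"slide": [-0.4,0,0],"turn": 0,"gripper": 1},{"slide": [-0.6,0,0],"turn": 0,"gripper": 1},{"slide": [-0.8,0,0],"turn": 0,"gripper": 1},{"slide": [-1,0,0],"turn": 0,"gripper": 1}]}}

```text
time_s: 6.67
tcp_pos: [0.8645, -0.2119, 0.1683]
eef_rot: [178.6, -4.4, 0.0]
contact_force: [1.8, -0.7, 1.4]
gripper_width: 0.0875
gripper_force: 0.0
```

Useful: at the edge of reach the arm tilts, and the tilt stays in the commanded pose, so I can build it up step by step. Next I check the gripper's shape for clearance under the roof.

Run:
```python
from h import *
p=get_state()['tcp_pos']
ims=[]
for c in("scene","side"):
    d=optics.capture(c);u,v=map(int,proj(c,p+[0,0,.12]));print(c,u,v,proj(c,p))
    im=d["img"][:,:,::-1];x=min(max(u-70,0),500);y=min(max(v-100,0),300)
    ims.append(cv2.resize(im[y:y+180,x:x+140],(392,504)));print(x,y)
cv2.imwrite("pics/grip.png",np.hstack(ims))
```

```text
scene 474 163 (np.float64(464.5750517635502), np.float64(180.6736429542416))
404 63
side 509 245 (np.float64(497.5222665569504), np.float64(278.578762831248))
439 145
```

View pics/grip.png

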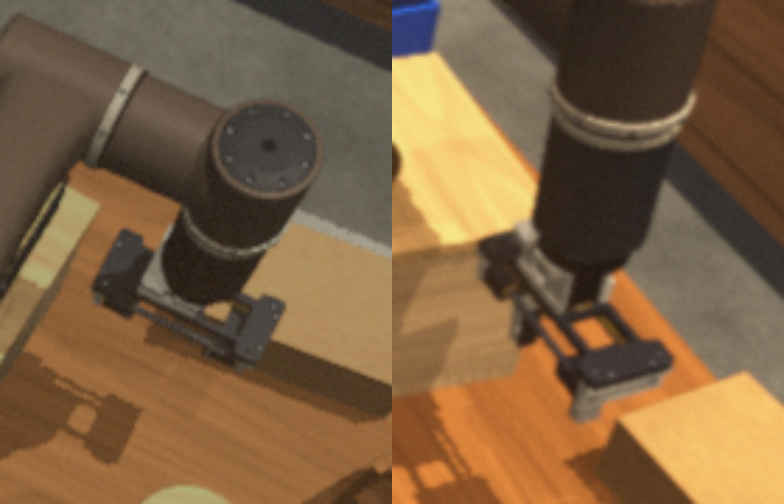

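The picture shows a flat crossbar, wide in the closing direction, under a slim wrist cylinder. Above the compartment the bar passes under the roof and the cylinder clears the edge, so placing near upright works. Now to the chisel.

```bash
cat >> h.py <<'E'
def go(target,frm=None):
    s=get_state();p=s['tcp_pos'] if frm is None else np.array(frm)
    d=rot(s['eef_rot']).T@(np.array(target)-p)
    print("slide total",np.round(d/.15,3),"pos",np.round(s['tcp_pos'],4),"rot",np.round(s['eef_rot'],2),"t",round(s['time_s'],2))
E
python3 -c "
from h import *
go([.4365,-.357,.15])"
```

```text
slide total [-2.836  0.967 -0.06 ] pos [ 0.8617 -0.2121  0.1687] rot [178.62  -4.2    0.  ] t 6.77
```

Emit:
{"name": "send_rows", "arguments": {"moves": [{"slide": [-0.2,0.06,0],"turn": 0,"gripper": 1},{"slide": [-0.4,0.13,-0.01],"turn": 0,"gripper": 1},{"slide": [-0.6,0.2,-0.01],"turn": 0,"gripper": 1},{"slide": [-0.8,0.26,-0.02],"turn": 0,"gripper": 1},{"slide": [-1,0.32,-0.02],"turn": 0,"gripper": 1}]}}

```text
time_s: 7.18
tcp_pos: [0.7167, -0.2604, 0.1611]
eef_rot: [178.6, -4.5, 0.1]
contact_force: [0.6, -0.9, -0.3]
gripper_width: 0.0879
gripper_force: 0.0
```

Emit:
{"name": "send_rows", "arguments": {"moves": [{"slide": [-0.2,0.06,0],"turn": 0,"gripper": 1},{"slide": [-0.4,0.13,-0.01],"turn": 0,"gripper": 1},{"slide": [-0.6,0.2,-0.01],"turn": 0,"gripper": 1},{"slide": [-0.8,0.26,-0.02],"turn": 0,"gripper": 1},{"slide": [-1,0.32,-0.02],"turn": 0,"gripper": 1}]}}

```text
time_s: 7.6
tcp_pos: [0.5669, -0.3086, 0.1539]
eef_rot: [178.6, -4.5, 0.1]
contact_force: [0.8, -1.0, 0.5]
gripper_width: 0.0876
gripper_force: 0.0
```

Emit:
{"name": "send_rows", "arguments": {"moves": [{"slide": [-0.2,0.1,0],"turn": 0,"gripper": 1},{"slide": [-0.4,0.2,-0.01],"turn": 0,"gripper": 1},{"slide": [-0.6,0.26,-0.01],"turn": 0,"gripper": 1},{"slide": [-0.84,0.33,-0.02],"turn": 0,"gripper": 1},{"slide": [-0.84,0.33,-0.02],"turn": 0,"gripper": 1}]}}

```text
time_s: 8.02
tcp_pos: [0.4369, -0.3582, 0.148]
eef_rot: [178.6, -4.3, -0.1]
contact_force: [-0.6, 0.1, -0.5]
gripper_width: 0.0877
gripper_force: 0.0
```

Run:
```python
from h import *
d=optics.capture("wrist");cv2.imwrite("pics/w1.png",d["img"][:,:,::-1])
print(d["origin"],d["attitude"],optics.look_for("wrist","chisel"))
go([.4365,-.357,.006])
```

```text
[ 0.49874171 -0.35376551  0.31137591] [168.15071601  -1.32940876 -90.29137956] [{'location': [0.4474, -0.3581, 0.0269], 'p': 0.6}, {'location': [0.6197, -0.353, 0.0328], 'p': 0.34}]
slide total [-0.107 -0.033  0.946] pos [ 0.4414 -0.3584  0.1488] rot [ 1.7854e+02 -4.4800e+00 -3.0000e-02] t 8.12
```

View pics/w1.png

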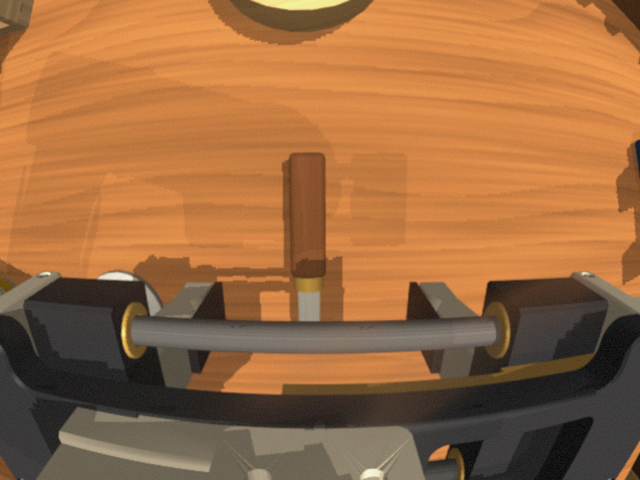

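The wrist picture shows the handle running from (308,155) to (308,277), between the open fingers at columns 195 and 440. I compute its position.

```bash
cat >> h.py <<'E'
def wpix(d,u,v,z):
    K=d["intrinsics"];a=np.array([u-K[0][2],v-K[1][2]])/K[0][0];r=np.hypot(*a)
    q=rot(d["attitude"])@np.r_[a*np.sin(r)/r,np.cos(r)]
    o=np.array(d["origin"]);return o+q*(z-o[2])/q[2]
E
python3 - <<'E'
from h import *
d=optics.capture("wrist")
for p in((308,155),(309,277)): print(np.round(wpix(d,*p,.025),4))
go([.4365,-.357,.006])
E
```

```text
[ 0.511  -0.3552  0.025 ]
[ 0.414  -0.3553  0.025 ]
slide total [-0.113 -0.032  0.945] pos [ 0.4424 -0.3582  0.1487] rot [ 1.7853e+02 -4.4800e+00  2.0000e-02] t 8.17
```

Emit:
{"name": "send_rows", "arguments": {"moves": [{"slide": [-0.03,-0.02,0.25],"turn": 0,"gripper": 1},{"slide": [-0.05,-0.04,0.5],"turn": 0,"gripper": 1},{"slide": [-0.07,-0.04,0.75],"turn": 0,"gripper": 1},{"slide": [-0.083,-0.04,0.945],"turn": 0,"gripper": 1},{"slide": [-0.083,-0.04,0.945],"turn": 0,"gripper": 1}]}}

```text
time_s: 8.58
tcp_pos: [0.4412, -0.3547, 0.0026]
eef_rot: [178.6, -4.2, 0.2]
contact_force: [-1.6, 0.1, 0.1]
gripper_width: 0.0877
gripper_force: 0.0
```

Emit:
{"name": "send_rows", "arguments": {"moves": [{"slide": [0,0,0],"turn": 0,"gripper": 0},{"slide": [0,0,0],"turn": 0,"gripper": 0},{"slide": [0,0,0],"turn": 0,"gripper": 0},{"slide": [0,0,0],"turn": 0,"gripper": 0},{"slide": [0,0,0],"turn": 0,"gripper": 0}], "newtons": 30}}

```text
time_s: 9.0
tcp_pos: [0.4407, -0.3551, 0.0055]
eef_rot: [178.6, -4.4, 0.1]
contact_force: [-0.6, -0.4, 0.0]
gripper_width: 0.06
gripper_force: 0.0
```

Emit:
{"name": "send_rows", "arguments": {"moves": [{"slide": [0,0,0],"turn": 0,"gripper": 0},{"slide": [0,0,0],"turn": 0,"gripper": 0},{"slide": [0,0,0],"turn": 0,"gripper": 0},{"slide": [0,0,0],"turn": 0,"gripper": 0},{"slide": [0,0,0],"turn": 0,"gripper": 0}]}}

```text
time_s: 9.42
tcp_pos: [0.4402, -0.3551, 0.0053]
eef_rot: [178.6, -4.4, 0.1]
contact_force: [-0.2, 2.3, 4.0]
gripper_width: 0.0278
gripper_force: 29.9
```

The chisel is gripped at 27.8 mm. With more tilt the crossbar will clear the roof edge during placing, so I lift, carry it out and build that tilt up in free air.

Emit:
{"name": "send_rows", "arguments": {"moves": [{"slide": [0,0,-0.2],"turn": 0,"gripper": 0},{"slide": [0,0,-0.45],"turn": 0,"gripper": 0},{"slide": [0,0,-0.7],"turn": 0,"gripper": 0},{"slide": [0.1,0,-0.95],"turn": 0,"gripper": 0},{"slide": [0.3,-0.1,-1],"turn": 0,"gripper": 0}]}}

```text
time_s: 9.83
tcp_pos: [0.4742, -0.3387, 0.1647]
eef_rot: [178.4, -4.8, -0.0]
contact_force: [2.2, -1.3, 0.6]
gripper_width: 0.0279
gripper_force: 29.8
```

Emit:
{"name": "send_rows", "arguments": {"moves": [{"slide": [0.2,-0.1,-0.1],"turn": 0,"gripper": 0},{"slide": [0.4,-0.2,-0.2],"turn": 0,"gripper": 0},{"slide": [0.6,-0.3,-0.3],"turn": 0,"gripper": 0},{"slide": [0.8,-0.35,-0.3],"turn": 0,"gripper": 0},{"slide": [1,-0.4,-0.3],"turn": 0,"gripper": 0}]}}

```text
time_s: 10.25
tcp_pos: [0.6215, -0.274, 0.214]
eef_rot: [178.6, -4.5, 0.1]
contact_force: [0.1, -1.3, -1.2]
gripper_width: 0.0282
gripper_force: 29.9
```

Emit:
{"name": "send_rows", "arguments": {"moves": [{"slide": [0.2,-0.1,0],"turn": 0,"gripper": 0},{"slide": [0.4,-0.2,0],"turn": 0,"gripper": 0},{"slide": [0.6,-0.3,0],"turn": 0,"gripper": 0},{"slide": [0.8,-0.35,0],"turn": 0,"gripper": 0},{"slide": [1,-0.4,0],"turn": 0,"gripper": 0}]}}

```text
time_s: 10.67
tcp_pos: [0.7705, -0.2137, 0.2219]
eef_rot: [178.6, -4.3, 0.1]
contact_force: [-0.0, -0.0, -1.3]
gripper_width: 0.0281
gripper_force: 29.9
```

Emit:
{"name": "send_rows", "arguments": {"moves": [{"slide": [0.25,0,0],"turn": 0,"gripper": 0},{"slide": [0.5,0,0],"turn": 0,"gripper": 0},{"slide": [0.75,0,0],"turn": 0,"gripper": 0},{"slide": [1,0,0],"turn": 0,"gripper": 0},{"slide": [1,0,0],"turn": 0,"gripper": 0}]}}

```text
time_s: 11.08
tcp_pos: [0.9242, -0.2138, 0.2238]
eef_rot: [178.6, -4.0, 0.1]
contact_force: [-0.8, -0.4, -7.4]
gripper_width: 0.0278
gripper_force: 29.8
```

Emit:
{"name": "send_rows", "arguments": {"moves": [{"slide": [0.25,0,-0.1],"turn": 0,"gripper": 0},{"slide": [0.5,0,-0.2],"turn": 0,"gripper": 0},{"slide": [0.75,0,-0.3],"turn": 0,"gripper": 0},{"slide": [1,0,-0.5],"turn": 0,"gripper": 0},{"slide": [1,0,-0.8],"turn": 0,"gripper": 0}]}}

```text
time_s: 11.5
tcp_pos: [0.9846, -0.1993, 0.2819]
eef_rot: [178.1, -5.5, 0.2]
contact_force: [0.3, 0.5, -2.5]
gripper_width: 0.0278
gripper_force: 29.9
```

```bash
python3 -c "
from h import *
s=get_state();print(s['joints'],s['tcp_pos'],s['eef_rot'])"
```

```text
[  0.30743381  56.36004949  71.30256162   1.97508784 -99.39517354
  90.19558747] [ 0.98464278 -0.19926001  0.28193924] [178.06373224  -5.54615653   0.17995458]
```

Emit:
{"name": "send_rows", "arguments": {"moves": [{"slide": [0.25,0.05,-0.1],"turn": 0,"gripper": 0},{"slide": [0.5,0.1,-0.2],"turn": 0,"gripper": 0},{"slide": [0.75,0.15,-0.3],"turn": 0,"gripper": 0},{"slide": [1,0.2,-0.5],"turn": 0,"gripper": 0},{"slide": [1,0.2,-0.5],"turn": 0,"gripper": 0}]}}

```text
time_s: 11.92
tcp_pos: [0.9939, -0.2019, 0.3101]
eef_rot: [177.3, -8.7, 0.2]
contact_force: [-0.1, 0.2, -0.8]
gripper_width: 0.0273
gripper_force: 29.9
```

Emit:
{"name": "send_rows", "arguments": {"moves": [{"slide": [0.25,0,-0.25],"turn": 0,"gripper": 0},{"slide": [0.5,0,-0.5],"turn": 0,"gripper": 0},{"slide": [0.75,0,-0.75],"turn": 0,"gripper": 0},{"slide": [1,0,-1],"turn": 0,"gripper": 0},{"slide": [1,0,-1],"turn": 0,"gripper": 0}]}}

```text
time_s: 12.33
tcp_pos: [0.9823, -0.1777, 0.3711]
eef_rot: [176.6, -10.9, 0.4]
contact_force: [-0.8, 0.1, -0.5]
gripper_width: 0.0276
gripper_force: 29.9
```

Emit:
{"name": "send_rows", "arguments": {"moves": [{"slide": [1,0,0],"turn": 0,"gripper": 0},{"slide": [1,0,0],"turn": 0,"gripper": 0},{"slide": [1,0,0],"turn": 0,"gripper": 0},{"slide": [1,0,0],"turn": 0,"gripper": 0},{"slide": [1,0,0],"turn": 0,"gripper": 0}]}}

```text
time_s: 12.75
tcp_pos: [1.0184, -0.1632, 0.3388]
eef_rot: [176.0, -12.9, 0.5]
contact_force: [-0.0, -0.2, -1.6]
gripper_width: 0.0278
gripper_force: 29.9
```

```bash
python3 -c "
from h import *
s=get_state();print(s['joints'],s['tcp_pos'],s['eef_rot'])"
```

```text
[  3.31943721  54.08382729  71.63168758   4.68157406 -94.8474976
  87.65551086] [ 1.01842144 -0.16320915  0.33880825] [175.95567956 -12.89237344   0.51684143]
```

Emit:
{"name": "send_rows", "arguments": {"moves": [{"slide": [0.3,0.2,-0.1],"turn": 0,"gripper": 0},{"slide": [0.6,0.4,-0.2],"turn": 0,"gripper": 0},{"slide": [1,0.6,-0.3],"turn": 0,"gripper": 0},{"slide": [1,0.6,-0.4],"turn": 0,"gripper": 0},{"slide": [1,0.6,-0.4],"turn": 0,"gripper": 0}]}}

```text
time_s: 13.17
tcp_pos: [1.0191, -0.2118, 0.357]
eef_rot: [175.2, -15.4, 0.6]
contact_force: [-0.6, 0.1, -0.9]
gripper_width: 0.0276
gripper_force: 29.9
```

```bash
python3 -c "
from h import *
go([.5,0.07,.22]);s=get_state();print(s['joints'],rot(s['eef_rot']))"
```

```text
slide total [-3.56  -1.904 -0.191] pos [ 1.0191 -0.2118  0.357 ] rot [175.17 -15.36   0.59] t 13.17
[  0.63442566  53.27346489  71.67597393   4.84876328 -93.03682764
  90.21121283] [[ 0.96423605 -0.012095    0.26476885]
 [ 0.00987239 -0.99662604 -0.08148053]
 [ 0.26486104  0.08118036 -0.96086335]]
```

Emit:
{"name": "send_rows", "arguments": {"moves": [{"slide": [-0.2,0,0],"turn": 0,"gripper": 0},{"slide": [-0.4,0,0],"turn": 0,"gripper": 0},{"slide": [-0.6,0,0],"turn": 0,"gripper": 0},{"slide": [-0.8,0,0],"turn": 0,"gripper": 0},{"slide": [-1,0,0],"turn": 0,"gripper": 0}]}}

```text
time_s: 13.58
tcp_pos: [0.8719, -0.2117, 0.3171]
eef_rot: [175.2, -15.4, 0.6]
contact_force: [1.5, 0.8, 0.2]
gripper_width: 0.0276
gripper_force: 29.9
```

Emit:
{"name": "send_rows", "arguments": {"moves": [{"slide": [-0.2,0,0],"turn": 0,"gripper": 0},{"slide": [-0.4,0,0],"turn": 0,"gripper": 0},{"slide": [-0.6,0,0],"turn": 0,"gripper": 0},{"slide": [-0.8,0,0],"turn": 0,"gripper": 0},{"slide": [-1,0,0],"turn": 0,"gripper": 0}]}}

```text
time_s: 14.0
tcp_pos: [0.7287, -0.2133, 0.2778]
eef_rot: [175.2, -15.4, 0.7]
contact_force: [-0.5, -0.6, -1.1]
gripper_width: 0.0281
gripper_force: 29.9
```

Emit:
{"name": "send_rows", "arguments": {"moves": [{"slide": [-0.2,0,0],"turn": 0,"gripper": 0},{"slide": [-0.4,0,0],"turn": 0,"gripper": 0},{"slide": [-0.6,0,0],"turn": 0,"gripper": 0},{"slide": [-0.8,0,0],"turn": 0,"gripper": 0},{"slide": [-1,0,0],"turn": 0,"gripper": 0}]}}

```text
time_s: 14.42
tcp_pos: [0.5842, -0.215, 0.2379]
eef_rot: [175.2, -15.4, 0.7]
contact_force: [-0.3, -0.4, -2.5]
gripper_width: 0.0278
gripper_force: 29.9
```

Emit:
{"name": "send_rows", "arguments": {"moves": [{"slide": [-0.1,-0.2,0],"turn": 0.08,"gripper": 0},{"slide": [-0.2,-0.4,0],"turn": 0.16,"gripper": 0},{"slide": [-0.3,-0.6,0],"turn": 0.24,"gripper": 0},{"slide": [-0.4,-0.8,0],"turn": 0.31,"gripper": 0},{"slide": [-0.4,-1,0],"turn": 0.39,"gripper": 0}]}}

```text
time_s: 14.83
tcp_pos: [0.5288, -0.0758, 0.2107]
eef_rot: [-176.6, -15.7, -29.3]
contact_force: [-0.1, 0.3, -1.4]
gripper_width: 0.0275
gripper_force: 29.9
```

Emit:
{"name": "send_rows", "arguments": {"moves": [{"slide": [0,0,0],"turn": 0.08,"gripper": 0},{"slide": [0,0,0],"turn": 0.16,"gripper": 0},{"slide": [0,0,0],"turn": 0.24,"gripper": 0},{"slide": [0,0,0],"turn": 0.31,"gripper": 0},{"slide": [0,0,0],"turn": 0.39,"gripper": 0}]}}

```text
time_s: 15.25
tcp_pos: [0.5311, -0.076, 0.2115]
eef_rot: [-168.0, -10.9, -65.0]
contact_force: [-0.9, -0.5, -2.0]
gripper_width: 0.0276
gripper_force: 29.9
```

Emit:
{"name": "send_rows", "arguments": {"moves": [{"slide": [0,0,0],"turn": 0.08,"gripper": 0},{"slide": [0,0,0],"turn": 0.16,"gripper": 0},{"slide": [0,0,0],"turn": 0.245,"gripper": 0},{"slide": [0,0,0],"turn": 0.245,"gripper": 0},{"slide": [0,0,0],"turn": 0.245,"gripper": 0}]}}

```text
time_s: 15.67
tcp_pos: [0.5311, -0.0761, 0.2111]
eef_rot: [-165.0, -5.8, -86.2]
contact_force: [0.2, 0.8, -1.8]
gripper_width: 0.0277
gripper_force: 29.9
```

Run:
```python
from h import *
d=optics.capture("wrist");cv2.imwrite("pics/w2.png",d["img"][:,:,::-1])
np.save("w2.npy",[d["intrinsics"][0],d["intrinsics"][1],d["origin"],d["attitude"]])
for n in("drawer_front","compartment"):print(n,[(np.round(r["location"],3),round(r["p"],2)) for r in optics.look_for("wrist",n)])
go([.5,0.07,.2]);s=get_state();print(s['joints'],rot(s['eef_rot']))
```

```text
drawer_front [(array([ 0.655, -0.03 ,  0.052]), 0.82)]
compartment [(array([ 0.657, -0.025,  0.05 ]), 0.68)]
slide total [-0.988  0.13  -0.065] pos [ 0.5311 -0.0761  0.2107] rot [-165.     -5.84  -86.18] t 15.82
[ 19.40977237  -1.51817345 -36.25201587  13.92528195 -43.05731404
 -24.00790318] [[ 0.06619775 -0.96201723  0.2648409 ]
 [-0.99259969 -0.09057042 -0.08088794]
 [ 0.10180235 -0.25752639 -0.96089356]]
```

View pics/w2.png

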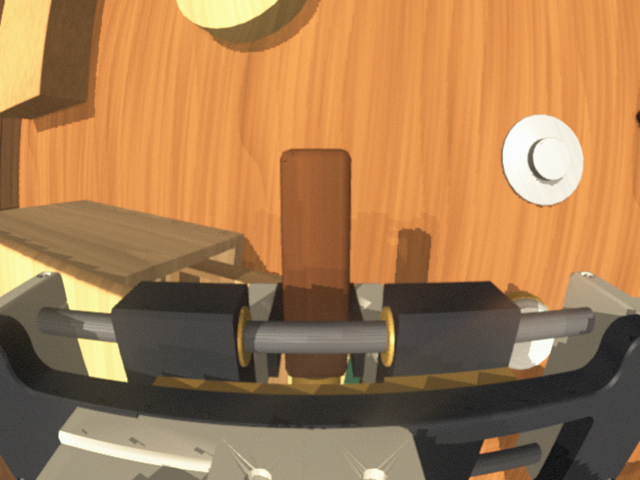

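The wrist picture shows the chisel well held but no drawer, because the camera faces away from it. I refine the cabinet pose from the first scene and side pictures by fitting corners.

Run:
```python
import cv2,numpy as np
a=cv2.imread("pics/scene0.png");b=cv2.imread("pics/side0.png")
A=cv2.resize(a[150:260,280:400],(480,440),interpolation=cv2.INTER_CUBIC)
B=cv2.resize(b[175:295,322:402],(320,480),interpolation=cv2.INTER_CUBIC)
A=cv2.copyMakeBorder(A,0,40,0,0,cv2.BORDER_CONSTANT)
cv2.imwrite("pics/crop2.png",np.hstack([A,B]))
```

```text
(no output)
```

View pics/crop2.png

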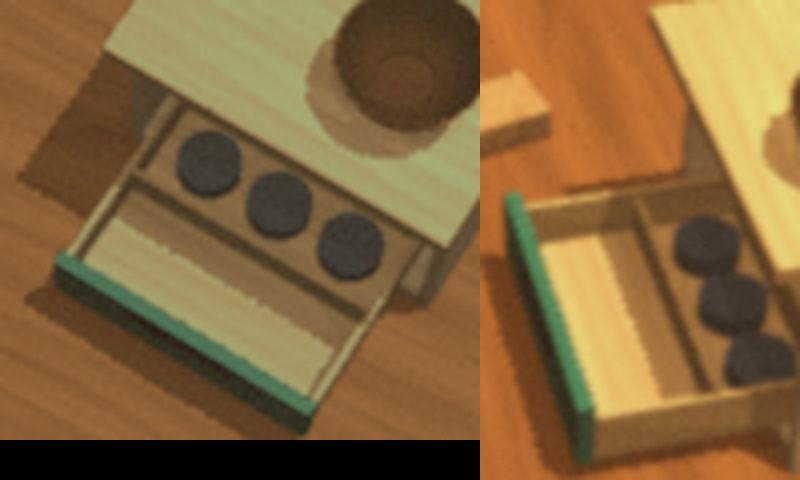

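Crop: in the scene half the drawer's front top edge runs from (57,267) to (306,413) and the roof's front corners are at (104,48) and (447,250). In the side half the front runs from (506,196) to (580,407).

Run:
```python
from h import *
from scipy.optimize import least_squares
S=lambda x,y:("scene",280+x/4-.4,150+y/4-.4); D=lambda x,y:("side",322+(x-480)/4-.4,175+y/4-.4)
P=[] # (cam pix, kind, xc,yc,z)
for c,k,x,y,z in[(S(57,267),1,0,.123,.085),(S(66,254),1,.014,.123,.085),(S(306,413),1,0,-.123,.085),(S(318,400),1,.014,-.123,.085),(S(304,433),1,0,-.123,.023),
 (S(104,48),0,-.035,.155,.228),(S(447,250),0,-.035,-.155,.228),
 (D(506,196),1,0,.123,.085),(D(521,193),1,.014,.123,.085),(D(580,407),1,0,-.123,.085),(D(594,402),1,.014,-.123,.085),(D(582,460),1,0,-.123,.023),(D(652,10),0,-.035,.155,.228)]: P.append((c,k,x,y,z))
def w(q,k,x,y,z):
    X=x-k*q[3];c,s=np.cos(q[2]),np.sin(q[2]);return [q[0]+c*X-s*y,q[1]+s*X+c*y,z]
off=lambda q,c:np.array(q[4:6] if c=="scene" else q[6:8])
def res(q): return np.r_[np.concatenate([np.array(proj(c[0],w(q,*r)))-c[1:]+off(q,c[0]) for c,*r in P]),np.array(q[4:])*.5]
f=least_squares(res,[.69,.095,-.05,.17,0,0,0,0],loss='soft_l1',x_scale=[.01,.01,.01,.01,1,1,1,1])
print(f.x,np.degrees(f.x[2]));print(np.round(f.fun,1))
q=f.x;np.save("cab.npy",q)
for n,a in(("front",(1,0,0,.054)),("comp",(1,.0615,0,.028)),("roofedge",(0,-.035,0,.21)),("grip",(1,.0555,-.013,.05))):print(n,np.round(w(q,*a),4))
```

```text
[ 0.68012568  0.09549441 -0.06186547  0.1600457   0.38596134  1.4603099
  0.33701462  1.22747436] -3.5446305993791576
[-0.8 -1.5 -0.7 -1.6  1.2  0.9  0.5  0.6  0.4  1.5 -0.6 -0.3  0.1 -0.4
 -0.1 -1.   0.4 -0.9 -0.   0.5  1.2  0.9 -0.9  1.2 -0.5 -1.2  0.2  0.7
  0.2  0.6]
front [0.5204 0.1054 0.054 ]
comp [0.5818 0.1016 0.028 ]
roofedge [0.6452 0.0977 0.21  ]
grip [0.575 0.089 0.05 ]
```

The compartment is 63 mm in front of the roof edge, so clearance depends on the crossbar's height. I check that once by overlaying known tool offsets on a side view.

Run:
```python
from h import *
s=get_state();p=s['tcp_pos'];M=rot(s['eef_rot'])
d=optics.capture("side");im=d["img"][:,:,::-1].copy()
u,v=map(int,proj("side",p+M@[0,0,-.1]));x,y=u-80,v-75
im=cv2.resize(im[y:y+150,x:x+160],(800,750),interpolation=cv2.INTER_CUBIC)[:600]
for b,col in((0,(0,0,255)),(.066,(0,255,0)),(.09,(255,0,255)),(.115,(255,255,0)),(.14,(0,255,255)),(.17,(255,0,0))):
    for l in(-.0965,0,.0965):
        a,c=proj("side",p+M@[.039 if b else 0,l if b else 0,-b]);cv2.circle(im,(int((a-x)*5),int((c-y)*5)),3,col,-1)
cv2.imwrite("pics/bar.png",im)
```

```text
(no output)
```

View pics/bar.png

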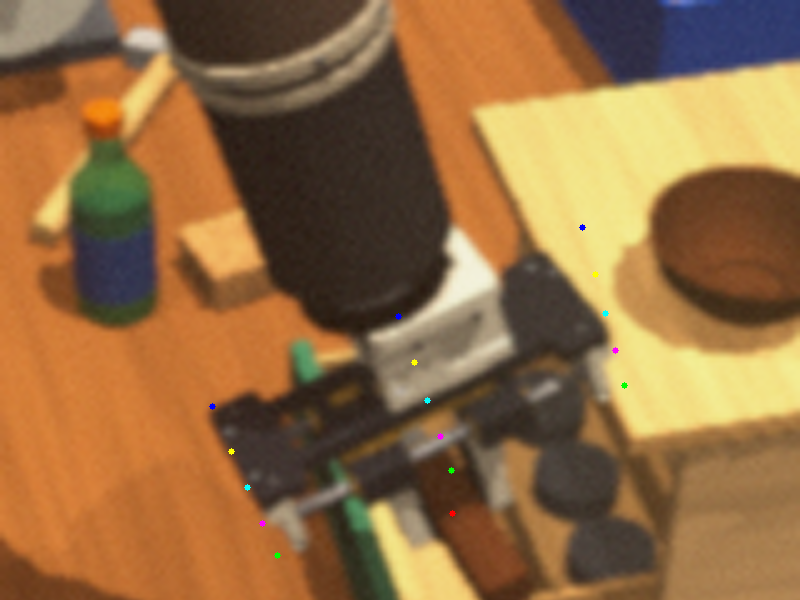

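The overlay puts the bar between about 66 and 105 mm behind the TCP. With about 20° of tilt it passes the roof edge with ±7 mm of room, against ±3 mm now, so I go back out for a few more degrees.

```bash
python3 -c "
from h import *
go([.55,-.18,.31]);go([1.0,-.22,.36],[.55,-.18,.31])"
```

```text
slide total [ 0.763 -0.23  -0.547] pos [ 0.5311 -0.0761  0.2106] rot [-165.     -5.84  -86.22] t 15.87
slide total [ 0.495 -2.948  0.495] pos [ 0.5311 -0.0761  0.2106] rot [-165.     -5.84  -86.22] t 15.87
```

Emit:
{"name": "send_rows", "arguments": {"moves": [{"slide": [0.15,0,-0.2],"turn": 0,"gripper": 0},{"slide": [0.35,0,-0.35],"turn": 0,"gripper": 0},{"slide": [0.55,-0.05,-0.5],"turn": 0,"gripper": 0},{"slide": [0.76,-0.1,-0.55],"turn": 0,"gripper": 0},{"slide": [0.76,-0.23,-0.55],"turn": 0,"gripper": 0}]}}

```text
time_s: 16.28
tcp_pos: [0.5495, -0.1834, 0.3139]
eef_rot: [-164.7, -5.9, -86.4]
contact_force: [0.2, 0.4, -2.6]
gripper_width: 0.0273
gripper_force: 29.9
```

Emit:
{"name": "send_rows", "arguments": {"moves": [{"slide": [0.04,-0.2,0.03],"turn": 0,"gripper": 0},{"slide": [0.08,-0.4,0.06],"turn": 0,"gripper": 0},{"slide": [0.12,-0.6,0.1],"turn": 0,"gripper": 0},{"slide": [0.14,-0.8,0.13],"turn": 0,"gripper": 0},{"slide": [0.17,-1,0.16],"turn": 0,"gripper": 0}]}}

```text
time_s: 16.7
tcp_pos: [0.7033, -0.194, 0.3278]
eef_rot: [-165.1, -5.8, -86.3]
contact_force: [0.1, -0.3, -0.6]
gripper_width: 0.0275
gripper_force: 29.9
```

Emit:
{"name": "send_rows", "arguments": {"moves": [{"slide": [0.04,-0.2,0.03],"turn": 0,"gripper": 0},{"slide": [0.08,-0.4,0.06],"turn": 0,"gripper": 0},{"slide": [0.12,-0.6,0.1],"turn": 0,"gripper": 0},{"slide": [0.14,-0.8,0.13],"turn": 0,"gripper": 0},{"slide": [0.17,-1,0.16],"turn": 0,"gripper": 0}]}}

```text
time_s: 17.12
tcp_pos: [0.8556, -0.2079, 0.3455]
eef_rot: [-165.1, -5.8, -86.2]
contact_force: [0.9, 0.1, -0.8]
gripper_width: 0.0279
gripper_force: 29.9
```

Emit:
{"name": "send_rows", "arguments": {"moves": [{"slide": [0.04,-0.25,0],"turn": 0,"gripper": 0},{"slide": [0.08,-0.5,0],"turn": 0,"gripper": 0},{"slide": [0.12,-0.75,0],"turn": 0,"gripper": 0},{"slide": [0.2,-1,0],"turn": 0,"gripper": 0},{"slide": [0.3,-1,-0.1],"turn": 0,"gripper": 0}]}}

```text
time_s: 17.53
tcp_pos: [0.9931, -0.2337, 0.3925]
eef_rot: [-165.1, -6.0, -86.1]
contact_force: [41.7, 60.9, 121.4]
gripper_width: 0.0278
gripper_force: 29.9
```

Emit:
{"name": "send_rows", "arguments": {"moves": [{"slide": [0.2,-0.3,-0.1],"turn": 0,"gripper": 0},{"slide": [0.4,-0.6,-0.2],"turn": 0,"gripper": 0},{"slide": [0.6,-1,-0.3],"turn": 0,"gripper": 0},{"slide": [0.6,-1,-0.4],"turn": 0,"gripper": 0},{"slide": [0.6,-1,-0.4],"turn": 0,"gripper": 0}]}}

```text
time_s: 17.95
tcp_pos: [0.994, -0.2656, 0.416]
eef_rot: [-162.2, -7.0, -86.7]
contact_force: [0.8, 0.2, -0.9]
gripper_width: 0.0277
gripper_force: 30.0
```

Emit:
{"name": "send_rows", "arguments": {"moves": [{"slide": [0.2,-0.3,-0.1],"turn": 0,"gripper": 0},{"slide": [0.4,-0.6,-0.2],"turn": 0,"gripper": 0},{"slide": [0.6,-1,-0.3],"turn": 0,"gripper": 0},{"slide": [0.6,-1,-0.4],"turn": 0,"gripper": 0},{"slide": [0.6,-1,-0.4],"turn": 0,"gripper": 0}]}}

```text
time_s: 18.37
tcp_pos: [0.9961, -0.2907, 0.4298]
eef_rot: [-160.1, -8.0, -87.1]
contact_force: [-0.4, -0.5, -2.1]
gripper_width: 0.0273
gripper_force: 30.0
```

```bash
python3 -c "
from h import *
go([.5,-.18,.31]);s=get_state();print(s['joints']);print(rot(s['eef_rot']))"
```

```text
slide total [-1.009  3.296 -0.485] pos [ 0.9961 -0.2907  0.4298] rot [-160.11   -7.99  -87.05] t 18.37
[ -3.73796674  49.43268052  71.71129071   5.17383609 -91.51091942
   9.17244368]
[[ 0.0509247  -0.93670081  0.34640767]
 [-0.98899377 -0.09554598 -0.11297033]
 [ 0.13891726 -0.33684205 -0.93125691]]
```

One reading showed a force spike of about 142 N in free air, just as the arm met its joint limit. Nothing was near, so it may be a sensor glitch or a hard stop. I will approach the limit gently from now on. Tilt is 21°, so I return.

Emit:
{"name": "send_rows", "arguments": {"moves": [{"slide": [-0.03,0.15,-0.02],"turn": 0.02,"gripper": 0},{"slide": [-0.06,0.3,-0.04],"turn": 0.05,"gripper": 0},{"slide": [-0.12,0.5,-0.06],"turn": 0.072,"gripper": 0},{"slide": [-0.18,0.7,-0.08],"turn": 0.072,"gripper": 0},{"slide": [-0.24,0.9,-0.1],"turn": 0.072,"gripper": 0}]}}

```text
time_s: 18.78
tcp_pos: [0.861, -0.2657, 0.3927]
eef_rot: [-159.4, -5.7, -93.2]
contact_force: [0.6, -0.8, -0.7]
gripper_width: 0.0277
gripper_force: 30.0
```

```bash
python3 -c "
from h import *
go([.5,-.14,.25]);go([.53,.08,.2],[.5,-.14,.25]);s=get_state();print(rot(s['eef_rot']))"
```

```text
slide total [-0.795  2.601 -0.043] pos [ 0.861  -0.2657  0.3927] rot [-159.36   -5.74  -93.19] t 18.78
slide total [-1.501 -0.046  0.214] pos [ 0.861  -0.2657  0.3927] rot [-159.36   -5.74  -93.19] t 18.78
[[-0.05528701 -0.93634218  0.34670832]
 [-0.99344454  0.0167891  -0.11307554]
 [ 0.10005648 -0.3506871  -0.93113225]]
```

Emit:
{"name": "send_rows", "arguments": {"moves": [{"slide": [-0.05,0.2,0],"turn": 0,"gripper": 0},{"slide": [-0.1,0.4,0],"turn": 0,"gripper": 0},{"slide": [-0.15,0.6,0],"turn": 0,"gripper": 0},{"slide": [-0.2,0.8,0],"turn": 0,"gripper": 0},{"slide": [-0.26,1,0],"turn": 0,"gripper": 0}]}}

```text
time_s: 19.2
tcp_pos: [0.7231, -0.2245, 0.3364]
eef_rot: [-159.3, -5.7, -93.2]
contact_force: [0.8, 0.1, -0.6]
gripper_width: 0.0277
gripper_force: 30.0
```

Emit:
{"name": "send_rows", "arguments": {"moves": [{"slide": [-0.05,0.2,0],"turn": 0,"gripper": 0},{"slide": [-0.1,0.4,0],"turn": 0,"gripper": 0},{"slide": [-0.15,0.6,0],"turn": 0,"gripper": 0},{"slide": [-0.2,0.8,0],"turn": 0,"gripper": 0},{"slide": [-0.26,1,0],"turn": 0,"gripper": 0}]}}

```text
time_s: 19.62
tcp_pos: [0.5851, -0.1833, 0.28]
eef_rot: [-159.3, -5.7, -93.2]
contact_force: [-0.3, 1.1, -1.2]
gripper_width: 0.0279
gripper_force: 30.0
```

Emit:
{"name": "send_rows", "arguments": {"moves": [{"slide": [-0.1,0.2,0],"turn": 0,"gripper": 0},{"slide": [-0.2,0.4,0],"turn": 0,"gripper": 0},{"slide": [-0.3,0.6,0],"turn": 0,"gripper": 0},{"slide": [-0.5,0.6,0],"turn": 0,"gripper": 0},{"slide": [-0.7,0.6,0],"turn": 0,"gripper": 0}]}}

```text
time_s: 20.03
tcp_pos: [0.5062, -0.0776, 0.2385]
eef_rot: [-159.3, -5.7, -93.3]
contact_force: [2.2, 0.1, -1.0]
gripper_width: 0.0279
gripper_force: 30.0
```

Run:
```python
from h import *
q=np.load("cab.npy")
def cab(x,y,z):
    c,s=np.cos(q[2]),np.sin(q[2]);return np.array([q[0]+c*x-s*y,q[1]+s*x+c*y,z])
# compartment centre at x=-q3+.0615 ; grip y -.013
X=-q[3]+.0615
A=cab(X-.04,-.013,.17);B=cab(X-.008,-.013,.105);C=cab(X-.004,-.013,.085);D=cab(X+.004,-.013,.06)
go(A);go(B,A);go(C,B);go(D,C);print(A,D)
```

```text
slide total [-1.175 -0.036  0.379] pos [ 0.5062 -0.0776  0.2385] rot [-159.29   -5.67  -93.27] t 20.03
slide total [-0.042 -0.047  0.479] pos [ 0.5062 -0.0776  0.2385] rot [-159.29   -5.67  -93.27] t 20.03
slide total [-0.013  0.022  0.134] pos [ 0.5062 -0.0776  0.2385] rot [-159.29   -5.67  -93.27] t 20.03
slide total [-0.016  0.009  0.174] pos [ 0.5062 -0.0776  0.2385] rot [-159.29   -5.67  -93.27] t 20.03
[0.54104128 0.09108501 0.17      ] [0.58495711 0.08836466 0.06      ]
```

Emit:
{"name": "send_rows", "arguments": {"moves": [{"slide": [-0.2,0,0.05],"turn": 0,"gripper": 0},{"slide": [-0.4,0,0.1],"turn": 0,"gripper": 0},{"slide": [-0.6,0,0.15],"turn": 0,"gripper": 0},{"slide": [-0.8,-0.02,0.2],"turn": 0,"gripper": 0},{"slide": [-1,-0.03,0.25],"turn": 0,"gripper": 0}]}}

```text
time_s: 20.45
tcp_pos: [0.5336, 0.069, 0.1901]
eef_rot: [-159.3, -5.6, -93.1]
contact_force: [0.1, -0.0, -1.4]
gripper_width: 0.0278
gripper_force: 30.0
```

Emit:
{"name": "send_rows", "arguments": {"moves": [{"slide": [-0.09,0,0.06],"turn": 0,"gripper": 0},{"slide": [-0.175,0,0.13],"turn": 0,"gripper": 0},{"slide": [-0.175,0,0.13],"turn": 0,"gripper": 0},{"slide": [-0.175,0,0.13],"turn": 0,"gripper": 0},{"slide": [-0.175,0,0.13],"turn": 0,"gripper": 0}]}}

```text
time_s: 20.87
tcp_pos: [0.5414, 0.0906, 0.169]
eef_rot: [-159.4, -5.7, -93.2]
contact_force: [-0.2, -0.3, -1.2]
gripper_width: 0.028
gripper_force: 30.0
```

```bash
cat >> h.py <<'E'
q=np.load("cab.npy")
def cab(x,y,z):
    c,s=np.cos(q[2]),np.sin(q[2]);return np.array([q[0]+c*x-s*y,q[1]+s*x+c*y,z])
E
python3 - <<'E'
from h import *
d=optics.capture("scene");e=optics.capture("side")
A=cv2.resize(d["img"][130:270,270:410,::-1],(400,400),interpolation=cv2.INTER_CUBIC)
B=cv2.resize(e["img"][130:290,290:450,::-1],(400,400),interpolation=cv2.INTER_CUBIC)
cv2.imwrite("pics/pre.png",np.hstack([A,B]))
X=-q[3]+.0615
go(cab(X-.009,-.013,.105))
E
```

```text
slide total [-0.046 -0.041  0.47 ] pos [0.5414 0.0903 0.1693] rot [-159.37   -5.69  -93.22] t 20.97
```

View pics/pre.png

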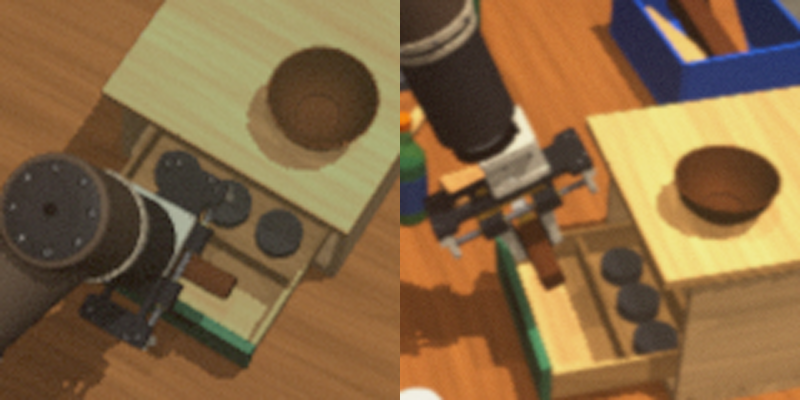

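The chisel (handle end at (230,285) in the scene half) hangs parallel to the drawer front, above the front compartment and clear of the roof. I lower it slowly.

Emit:
{"name": "send_rows", "arguments": {"moves": [{"slide": [-0.01,-0.01,0.1],"turn": 0,"gripper": 0},{"slide": [-0.02,-0.02,0.2],"turn": 0,"gripper": 0},{"slide": [-0.03,-0.03,0.3],"turn": 0,"gripper": 0},{"slide": [-0.04,-0.04,0.4],"turn": 0,"gripper": 0},{"slide": [-0.046,-0.04,0.47],"turn": 0,"gripper": 0}]}}

```text
time_s: 21.38
tcp_pos: [0.5721, 0.0892, 0.1038]
eef_rot: [-159.4, -5.7, -93.2]
contact_force: [1.3, -0.3, -1.2]
gripper_width: 0.0276
gripper_force: 30.0
```

Emit:
{"name": "send_rows", "arguments": {"moves": [{"slide": [0,0,0],"turn": 0,"gripper": 0},{"slide": [0,0.01,0.03],"turn": 0,"gripper": 0},{"slide": [-0.01,0.02,0.07],"turn": 0,"gripper": 0},{"slide": [-0.01,0.02,0.1],"turn": 0,"gripper": 0},{"slide": [-0.013,0.02,0.134],"turn": 0,"gripper": 0}]}}

```text
time_s: 21.8
tcp_pos: [0.5764, 0.0888, 0.0854]
eef_rot: [-159.3, -5.7, -93.2]
contact_force: [0.3, 0.6, -0.7]
gripper_width: 0.0278
gripper_force: 30.0
```

Run:
```python
from h import *
X=-q[3]+.0615
go(cab(X-.004,-.013,.085));go(cab(X+.004,-.013,.06)); print(get_state()['contact_force'])
```

```text
slide total [-0.001 -0.002  0.004] pos [0.5764 0.0888 0.0854] rot [-159.32   -5.72  -93.21] t 21.8
slide total [-0.017  0.006  0.178] pos [0.5764 0.0888 0.0854] rot [-159.32   -5.72  -93.21] t 21.8
[ 0.27697789  0.62124329 -0.74138951]
```

Emit:
{"name": "send_rows", "arguments": {"moves": [{"slide": [0,0,0.05],"turn": 0,"gripper": 0},{"slide": [-0.01,0.01,0.1],"turn": 0,"gripper": 0},{"slide": [-0.01,0.01,0.15],"turn": 0,"gripper": 0},{"slide": [-0.02,0.01,0.2],"turn": 0,"gripper": 0},{"slide": [-0.02,0.012,0.23],"turn": 0,"gripper": 0}]}}

```text
time_s: 22.22
tcp_pos: [0.5872, 0.0879, 0.0521]
eef_rot: [-159.3, -5.8, -93.2]
contact_force: [0.6, 0.0, -1.1]
gripper_width: 0.0277
gripper_force: 30.0
```

Emit:
{"name": "send_rows", "arguments": {"moves": [{"slide": [0,0,0],"turn": 0,"gripper": 0},{"slide": [0,0,0],"turn": 0,"gripper": 0.36},{"slide": [0,0,0],"turn": 0,"gripper": 0.38},{"slide": [0,0,0],"turn": 0,"gripper": 0.39},{"slide": [0,0,0],"turn": 0,"gripper": 0.39}]}}

```text
time_s: 22.63
tcp_pos: [0.5867, 0.0887, 0.0519]
eef_rot: [-159.4, -5.7, -93.1]
contact_force: [1.1, -0.1, 0.2]
gripper_width: 0.0337
gripper_force: 0.0
```

Emit:
{"name": "send_rows", "arguments": {"moves": [{"slide": [0,0,0],"turn": 0,"gripper": 0.39},{"slide": [0,0,0],"turn": 0,"gripper": 0.39},{"slide": [0,0,0],"turn": 0,"gripper": 0.39},{"slide": [0,0,0],"turn": 0,"gripper": 0.39},{"slide": [0,0,0],"turn": 0,"gripper": 0.39}]}}

```text
time_s: 23.05
tcp_pos: [0.5862, 0.0883, 0.0509]
eef_rot: [-159.4, -5.8, -93.2]
contact_force: [-0.2, -0.3, -0.5]
gripper_width: 0.034
gripper_force: 0.0
```

Released. I retreat along the reverse path, then check where the chisel lies.

Emit:
{"name": "send_rows", "arguments": {"moves": [{"slide": [0,0,-0.08],"turn": 0,"gripper": 0.39},{"slide": [0.02,-0.01,-0.18],"turn": 0,"gripper": 0.39},{"slide": [0.02,-0.02,-0.28],"turn": 0,"gripper": 0.39},{"slide": [0.04,-0.03,-0.4],"turn": 0,"gripper": 0.39},{"slide": [0.05,-0.02,-0.55],"turn": 0,"gripper": 0.39}]}}

```text
time_s: 23.47
tcp_pos: [0.5591, 0.0904, 0.129]
eef_rot: [-159.6, -5.8, -93.1]
contact_force: [2.2, -0.8, 1.1]
gripper_width: 0.0342
gripper_force: 0.0
```

Emit:
{"name": "send_rows", "arguments": {"moves": [{"slide": [0.05,0.02,-0.15],"turn": 0,"gripper": 0.2},{"slide": [0.05,0.1,-0.3],"turn": 0,"gripper": 0},{"slide": [0.2,0.2,-0.5],"turn": 0,"gripper": 0},{"slide": [0.4,0.2,-0.6],"turn": 0,"gripper": 0},{"slide": [0.65,0.2,-0.6],"turn": 0,"gripper": 0}]}}

```text
time_s: 23.88
tcp_pos: [0.4958, 0.0055, 0.2161]
eef_rot: [-159.2, -5.6, -92.9]
contact_force: [1.7, -1.0, 0.7]
gripper_width: 0.0069
gripper_force: 0.0
```

Run:
```python
from h import *
for c in("scene","side"):
    d=optics.capture(c);cv2.imwrite(f"pics/{c}_rel.png",d["img"][:,:,::-1])
    for r in optics.look_for(c,"chisel")[:3]:
        l=np.array(r["location"]);D=l[:2]-q[:2];cc,s=np.cos(q[2]),np.sin(q[2])
        print(c,np.round(l,3),round(r["p"],2),"rel compartment",np.round([cc*D[0]+s*D[1]+q[3]-.0615,-s*D[0]+cc*D[1]],3))
    print("front",[np.round(r["location"],3) for r in optics.look_for(c,"drawer_front")])
go([.56,-.2,.31])
```

```text
scene [ 0.188 -0.282  0.024] 0.94 rel compartment [-0.369 -0.408]
front [array([0.661, 0.123, 0.046]), array([0.736, 0.099, 0.224])]
side [ 0.194 -0.291  0.025] 0.77 rel compartment [-0.362 -0.416]
side [0.588 0.071 0.051] 0.61 rel compartment [ 0.009 -0.03 ]
front []
slide total [ 1.393 -0.652 -0.303] pos [0.4957 0.004  0.2126] rot [-159.45   -5.76  -93.18] t 24.18
```

The chisel is lying in the compartment: the side camera finds it at (0.588, 0.071, 0.051). Now I build up the push tilt and turn the bar back across.

Run:
```python
from h import *
s=get_state();M=rot(s['eef_rot']);p=s['tcp_pos']
for w,t in(([.53,-.14,.29],-.39),([.65,-.22,.35],-.39),([.79,-.24,.38],-.25),([.91,-.25,.40],0)):
    w=np.array(w);print(np.round(M.T@(w-p)/.15,3),t);p=w;M=M@R.from_euler('z',t*90,degrees=True).as_matrix()
print(M)
```

```text
[ 0.993 -0.411 -0.293] -0.39
[ 0.947 -0.433 -0.036] -0.39
[ 0.925 -0.226  0.151] -0.25
[0.795 0.073 0.16 ] 0
[[ 0.93845114 -0.01106858  0.34523461]
 [ 0.02999977 -0.99309775 -0.11338813]
 [ 0.34410676  0.11676618 -0.93164167]]
```

Emit:
{"name": "send_rows", "arguments": {"moves": [{"slide": [0.2,-0.08,-0.06],"turn": -0.08,"gripper": 0},{"slide": [0.4,-0.16,-0.12],"turn": -0.16,"gripper": 0},{"slide": [0.6,-0.25,-0.18],"turn": -0.24,"gripper": 0},{"slide": [0.8,-0.33,-0.24],"turn": -0.31,"gripper": 0},{"slide": [0.99,-0.41,-0.29],"turn": -0.39,"gripper": 0}]}}

```text
time_s: 24.6
tcp_pos: [0.5253, -0.1167, 0.2775]
eef_rot: [-163.8, -13.9, -68.7]
contact_force: [1.2, 0.2, -0.7]
gripper_width: 0.0005
gripper_force: 0.0
```

Emit:
{"name": "send_rows", "arguments": {"moves": [{"slide": [0.2,-0.09,0],"turn": -0.08,"gripper": 0},{"slide": [0.4,-0.17,0],"turn": -0.16,"gripper": 0},{"slide": [0.6,-0.26,-0.02],"turn": -0.24,"gripper": 0},{"slide": [0.8,-0.35,-0.03],"turn": -0.31,"gripper": 0},{"slide": [0.95,-0.43,-0.04],"turn": -0.39,"gripper": 0}]}}

```text
time_s: 25.02
tcp_pos: [0.6304, -0.2197, 0.3343]
eef_rot: [-173.6, -20.2, -36.4]
contact_force: [0.4, 0.4, 1.0]
gripper_width: 0.0003
gripper_force: 0.0
```

Emit:
{"name": "send_rows", "arguments": {"moves": [{"slide": [0.2,-0.05,0.03],"turn": -0.08,"gripper": 0},{"slide": [0.4,-0.1,0.06],"turn": -0.16,"gripper": 0},{"slide": [0.6,-0.15,0.1],"turn": -0.24,"gripper": 0},{"slide": [0.8,-0.2,0.12],"turn": -0.25,"gripper": 0},{"slide": [0.92,-0.22,0.15],"turn": -0.25,"gripper": 0}]}}

```text
time_s: 25.43
tcp_pos: [0.7618, -0.272, 0.3636]
eef_rot: [177.9, -21.1, -12.6]
contact_force: [0.5, -0.1, -0.8]
gripper_width: 0.0004
gripper_force: 0.0
```

Emit:
{"name": "send_rows", "arguments": {"moves": [{"slide": [0.2,0,0.03],"turn": 0,"gripper": 0},{"slide": [0.4,0,0.06],"turn": 0,"gripper": 0},{"slide": [0.55,0,0.1],"turn": 0,"gripper": 0},{"slide": [0.7,0,0.12],"turn": 0,"gripper": 0},{"slide": [0.8,0,0.15],"turn": 0,"gripper": 0}]}}

```text
time_s: 25.85
tcp_pos: [0.878, -0.2984, 0.3849]
eef_rot: [178.0, -21.0, -12.7]
contact_force: [-0.1, 1.1, -0.5]
gripper_width: 0.0001
gripper_force: 0.0
```

Emit:
{"name": "send_rows", "arguments": {"moves": [{"slide": [0.1,0,0],"turn": 0,"gripper": 0},{"slide": [0.2,0,0],"turn": 0,"gripper": 0},{"slide": [0.3,0,0],"turn": 0,"gripper": 0},{"slide": [0.4,0,0],"turn": 0,"gripper": 0},{"slide": [0.5,0,0],"turn": 0,"gripper": 0}]}}

```text
time_s: 26.27
tcp_pos: [0.9452, -0.3134, 0.4124]
eef_rot: [178.0, -21.0, -12.7]
contact_force: [0.2, -0.2, -0.2]
gripper_width: 0.0006
gripper_force: 0.0
```

```bash
python3 -c "
from h import *
s=get_state();print(s['joints'],s['tcp_pos'],s['eef_rot'],s['contact_force']);print(rot(s['eef_rot']))"
```

```text
[ -5.50279855  39.93913943  51.09843752   4.6425756  -80.54923822
  82.52039402] [ 0.94517647 -0.31343545  0.41237235] [177.97510977 -21.02797759 -12.67695476] [ 0.15265795 -0.21583505 -0.1885876 ]
[[ 0.9106516  -0.23168626  0.34210399]
 [-0.20483936 -0.97223133 -0.11316839]
 [ 0.35882378  0.03298061 -0.93282248]]
```

```bash
python3 -c "
from h import *
go([.91,.17,.42]);go([1.05,.25,.46],[.91,.17,.42])"
```

```text
slide total [-0.855 -3.077 -0.492] pos [ 0.9452 -0.3134  0.4124] rot [177.98 -21.03 -12.68] t 26.27
slide total [ 0.836 -0.726  0.01 ] pos [ 0.9452 -0.3134  0.4124] rot [177.98 -21.03 -12.68] t 26.27
```

Emit:
{"name": "send_rows", "arguments": {"moves": [{"slide": [-0.06,-0.2,-0.03],"turn": 0,"gripper": 0},{"slide": [-0.12,-0.4,-0.06],"turn": 0,"gripper": 0},{"slide": [-0.18,-0.6,-0.1],"turn": 0,"gripper": 0},{"slide": [-0.23,-0.8,-0.13],"turn": 0,"gripper": 0},{"slide": [-0.28,-1,-0.16],"turn": 0,"gripper": 0}]}}

```text
time_s: 26.68
tcp_pos: [0.9327, -0.1548, 0.4146]
eef_rot: [177.9, -21.0, -12.7]
contact_force: [0.7, 0.6, 0.4]
gripper_width: 0.0006
gripper_force: 0.0
```

Emit:
{"name": "send_rows", "arguments": {"moves": [{"slide": [-0.06,-0.2,-0.03],"turn": 0,"gripper": 0},{"slide": [-0.12,-0.4,-0.06],"turn": 0,"gripper": 0},{"slide": [-0.18,-0.6,-0.1],"turn": 0,"gripper": 0},{"slide": [-0.23,-0.8,-0.13],"turn": 0,"gripper": 0},{"slide": [-0.28,-1,-0.16],"turn": 0,"gripper": 0}]}}

```text
time_s: 27.1
tcp_pos: [0.9208, 0.0028, 0.4173]
eef_rot: [177.9, -21.1, -12.7]
contact_force: [0.4, -0.3, 0.3]
gripper_width: 0.0001
gripper_force: 0.0
```

Emit:
{"name": "send_rows", "arguments": {"moves": [{"slide": [-0.06,-0.2,-0.03],"turn": 0,"gripper": 0},{"slide": [-0.12,-0.4,-0.06],"turn": 0,"gripper": 0},{"slide": [-0.18,-0.6,-0.1],"turn": 0,"gripper": 0},{"slide": [-0.23,-0.8,-0.13],"turn": 0,"gripper": 0},{"slide": [-0.28,-1,-0.16],"turn": 0,"gripper": 0}]}}

```text
time_s: 27.52
tcp_pos: [0.9089, 0.1601, 0.4197]
eef_rot: [177.9, -21.1, -12.6]
contact_force: [0.9, -0.6, 1.0]
gripper_width: 0.0004
gripper_force: 0.0
```

Emit:
{"name": "send_rows", "arguments": {"moves": [{"slide": [0.1,-0.1,0],"turn": 0,"gripper": 0},{"slide": [0.2,-0.2,0],"turn": 0,"gripper": 0},{"slide": [0.3,-0.3,0],"turn": 0,"gripper": 0},{"slide": [0.4,-0.4,0],"turn": 0,"gripper": 0},{"slide": [0.5,-0.5,0],"turn": 0,"gripper": 0}]}}

```text
time_s: 27.93
tcp_pos: [0.9917, 0.2154, 0.4428]
eef_rot: [178.0, -21.3, -12.6]
contact_force: [-3.8, 4.8, 10.6]
gripper_width: 0.0003
gripper_force: 0.0
```

```bash
python3 -c "
from h import *
s=get_state();print(s['joints'],s['tcp_pos'],s['eef_rot'],s['contact_force']);print(rot(s['eef_rot']))"
```

```text
[ 28.5807085   50.64807523  71.72277665  15.49949697 -95.81730434
  52.06144886] [0.99174449 0.2153615  0.44283991] [177.98516564 -21.319213   -12.63592964] [-3.79511177  4.84451559 10.59410742]
[[ 0.90900655 -0.23109261  0.34684767]
 [-0.20378563 -0.97238032 -0.11378897]
 [ 0.36356363  0.03275235 -0.93099343]]
```

Emit:
{"name": "send_rows", "arguments": {"moves": [{"slide": [0.2,-0.1,-0.1],"turn": 0,"gripper": 0},{"slide": [0.4,-0.2,-0.2],"turn": 0,"gripper": 0},{"slide": [0.6,-0.3,-0.3],"turn": 0,"gripper": 0},{"slide": [0.8,-0.4,-0.4],"turn": 0,"gripper": 0},{"slide": [1,-0.5,-0.4],"turn": 0,"gripper": 0}]}}

```text
time_s: 28.35
tcp_pos: [0.9946, 0.2218, 0.4688]
eef_rot: [179.0, -23.9, -12.8]
contact_force: [-0.3, 0.2, -0.0]
gripper_width: 0.0002
gripper_force: 0.0
```

Emit:
{"name": "send_rows", "arguments": {"moves": [{"slide": [0.3,-0.1,-0.1],"turn": 0,"gripper": 0},{"slide": [0.6,-0.2,-0.2],"turn": 0,"gripper": 0},{"slide": [1,-0.3,-0.3],"turn": 0,"gripper": 0},{"slide": [1,-0.3,-0.3],"turn": 0,"gripper": 0},{"slide": [1,-0.3,-0.3],"turn": 0,"gripper": 0}]}}

```text
time_s: 28.77
tcp_pos: [1.0074, 0.2114, 0.4805]
eef_rot: [179.7, -26.0, -12.7]
contact_force: [-0.1, 0.2, -0.8]
gripper_width: 0.0006
gripper_force: 0.0
```

```bash
python3 -c "
from h import *
s=get_state();print(s['joints'],s['tcp_pos'],s['eef_rot'],s['contact_force']);print(rot(s['eef_rot']))"
```

```text
[ 28.45927943  49.27667338  71.71147816  17.0595889  -92.35666436
  52.4961854 ] [1.00739266 0.21143626 0.48051772] [179.67534138 -26.02477065 -12.71489127] [-0.05570139  0.20973472 -0.75118256]
[[ 0.8765683  -0.2225214   0.42674611]
 [-0.1977826  -0.97491451 -0.10209672]
 [ 0.43875968  0.00509179 -0.89859002]]
```

Emit:
{"name": "send_rows", "arguments": {"moves": [{"slide": [0.5,-0.2,0.1],"turn": 0,"gripper": 0},{"slide": [1,-0.4,0.2],"turn": 0,"gripper": 0},{"slide": [1,-0.4,0.2],"turn": 0,"gripper": 0},{"slide": [1,-0.4,0.2],"turn": 0,"gripper": 0},{"slide": [1,-0.4,0.2],"turn": 0,"gripper": 0}]}}

```text
time_s: 29.18
tcp_pos: [1.0489, 0.2095, 0.4481]
eef_rot: [-179.7, -28.2, -12.6]
contact_force: [-0.3, 0.9, -0.3]
gripper_width: 0.0006
gripper_force: 0.0
```

Emit:
{"name": "send_rows", "arguments": {"moves": [{"slide": [1,-0.4,-0.6],"turn": 0,"gripper": 0},{"slide": [1,-0.4,-0.6],"turn": 0,"gripper": 0},{"slide": [1,-0.4,-0.6],"turn": 0,"gripper": 0},{"slide": [1,-0.4,-0.6],"turn": 0,"gripper": 0},{"slide": [1,-0.4,-0.6],"turn": 0,"gripper": 0}]}}

```text
time_s: 29.6
tcp_pos: [1.0323, 0.2141, 0.5034]
eef_rot: [-178.7, -30.8, -12.7]
contact_force: [0.2, 0.1, 0.2]
gripper_width: 0.0002
gripper_force: 0.0
```

Emit:
{"name": "send_rows", "arguments": {"moves": [{"slide": [1,-0.4,0.6],"turn": 0,"gripper": 0},{"slide": [1,-0.4,0.6],"turn": 0,"gripper": 0},{"slide": [1,-0.4,0.6],"turn": 0,"gripper": 0},{"slide": [1,-0.4,0.6],"turn": 0,"gripper": 0},{"slide": [1,-0.4,0.6],"turn": 0,"gripper": 0}]}}

```text
time_s: 30.02
tcp_pos: [1.0934, 0.2089, 0.4414]
eef_rot: [-178.1, -32.8, -12.7]
contact_force: [0.6, 0.5, -0.6]
gripper_width: 0.0004
gripper_force: 0.0
```

Emit:
{"name": "send_rows", "arguments": {"moves": [{"slide": [1,-0.4,-0.6],"turn": 0,"gripper": 0},{"slide": [1,-0.4,-0.6],"turn": 0,"gripper": 0},{"slide": [1,-0.4,-0.6],"turn": 0,"gripper": 0},{"slide": [1,-0.4,-0.6],"turn": 0,"gripper": 0},{"slide": [1,-0.4,-0.6],"turn": 0,"gripper": 0}]}}

```text
time_s: 30.43
tcp_pos: [1.0691, 0.2157, 0.5097]
eef_rot: [-177.1, -35.4, -12.9]
contact_force: [0.3, 0.4, 0.4]
gripper_width: 0.0005
gripper_force: 0.0
```

Emit:
{"name": "send_rows", "arguments": {"moves": [{"slide": [1,-0.4,-0.6],"turn": 0,"gripper": 0},{"slide": [1,-0.4,-0.6],"turn": 0,"gripper": 0},{"slide": [1,-0.4,-0.6],"turn": 0,"gripper": 0},{"slide": [1,-0.4,-0.6],"turn": 0,"gripper": 0},{"slide": [1,-0.4,-0.6],"turn": 0,"gripper": 0}]}}

```text
time_s: 30.85
tcp_pos: [1.0457, 0.2215, 0.5645]
eef_rot: [-176.3, -37.6, -13.1]
contact_force: [1.0, -0.2, -0.2]
gripper_width: 0.0003
gripper_force: 0.0
```

```bash
python3 -c "
from h import *
s=get_state();M=rot(s['eef_rot']);print(s['joints'],s['tcp_pos'],s['eef_rot']);print(M)
go([.75,.2,.42]);go([.46,.1,.30],[.75,.2,.42])"
```

```text
[ 29.11252229  47.20883945  71.71059239  21.35604648 -82.97579878
  52.4923183 ] [1.04570148 0.22147608 0.56450482] [-176.31895342  -37.62483036  -13.05954212]
[[ 0.77154003 -0.18731636  0.60797908]
 [-0.17896878 -0.98098261 -0.07512186]
 [ 0.61048846 -0.05084975 -0.79039113]]
slide total [-2.083  0.559 -0.426] pos [1.0457 0.2215 0.5645] rot [-176.32  -37.62  -13.06] t 30.85
slide total [-1.861  1.057 -0.493] pos [1.0457 0.2215 0.5645] rot [-176.32  -37.62  -13.06] t 30.85
```

Tilt is 38° towards the drawer. I bring the tool back over the cabinet to the front of the drawer, squaring the fingers on the way.

Emit:
{"name": "send_rows", "arguments": {"moves": [{"slide": [-0.2,0.06,-0.04],"turn": -0.04,"gripper": 0},{"slide": [-0.4,0.12,-0.08],"turn": -0.08,"gripper": 0},{"slide": [-0.6,0.17,-0.12],"turn": -0.08,"gripper": 0},{"slide": [-0.8,0.22,-0.16],"turn": -0.08,"gripper": 0},{"slide": [-1,0.28,-0.21],"turn": -0.08,"gripper": 0}]}}

```text
time_s: 31.27
tcp_pos: [0.9278, 0.2114, 0.5043]
eef_rot: [178.0, -37.6, -3.9]
contact_force: [0.8, 1.2, 1.4]
gripper_width: 0.0005
gripper_force: 0.0
```

```bash
python3 -c "
from h import *
go([.74,.2,.43]);go([.45,.11,.24],[.74,.2,.43]);go([.46,.109,.046],[.45,.11,.24]);print(rot(get_state()['eef_rot']))"
```

```text
slide total [-1.288  0.174 -0.362] pos [0.9278 0.2114 0.5043] rot [178.04 -37.64  -3.91] t 31.27
slide total [-2.269  0.735 -0.125] pos [0.9278 0.2114 0.5043] rot [178.04 -37.64  -3.91] t 31.27
slide total [-0.737 -0.034  1.065] pos [0.9278 0.2114 0.5043] rot [178.04 -37.64  -3.91] t 31.27
[[ 0.79005761 -0.08897558  0.60654128]
 [-0.05395052 -0.99566371 -0.07578337]
 [ 0.61065401  0.02715001 -0.79143197]]
```

Emit:
{"name": "send_rows", "arguments": {"moves": [{"slide": [-0.2,0.03,-0.06],"turn": 0,"gripper": 0},{"slide": [-0.4,0.06,-0.12],"turn": 0,"gripper": 0},{"slide": [-0.6,0.08,-0.18],"turn": 0,"gripper": 0},{"slide": [-0.8,0.1,-0.23],"turn": 0,"gripper": 0},{"slide": [-1,0.13,-0.28],"turn": 0,"gripper": 0}]}}

```text
time_s: 31.68
tcp_pos: [0.7816, 0.2036, 0.4478]
eef_rot: [178.1, -37.7, -4.0]
contact_force: [-0.8, -0.2, 0.0]
gripper_width: 0.0005
gripper_force: 0.0
```

Emit:
{"name": "send_rows", "arguments": {"moves": [{"slide": [-0.2,0.06,-0.04],"turn": 0,"gripper": 0},{"slide": [-0.4,0.12,-0.08],"turn": 0,"gripper": 0},{"slide": [-0.6,0.18,-0.1],"turn": 0,"gripper": 0},{"slide": [-0.8,0.24,-0.12],"turn": 0,"gripper": 0},{"slide": [-0.95,0.29,-0.14],"turn": 0,"gripper": 0}]}}

```text
time_s: 32.1
tcp_pos: [0.6519, 0.1688, 0.3776]
eef_rot: [178.1, -37.6, -4.0]
contact_force: [0.2, -0.0, -0.2]
gripper_width: 0.0006
gripper_force: 0.0
```

Emit:
{"name": "send_rows", "arguments": {"moves": [{"slide": [-0.2,0.06,-0.01],"turn": 0,"gripper": 0},{"slide": [-0.4,0.12,-0.02],"turn": 0,"gripper": 0},{"slide": [-0.6,0.18,-0.03],"turn": 0,"gripper": 0},{"slide": [-0.8,0.25,-0.04],"turn": 0,"gripper": 0},{"slide": [-1,0.32,-0.05],"turn": 0,"gripper": 0}]}}

```text
time_s: 32.52
tcp_pos: [0.5255, 0.1303, 0.294]
eef_rot: [178.1, -37.7, -4.0]
contact_force: [0.4, 0.2, -0.2]
gripper_width: 0.0003
gripper_force: 0.0
```

Emit:
{"name": "send_rows", "arguments": {"moves": [{"slide": [-0.2,0.06,0],"turn": 0,"gripper": 0},{"slide": [-0.4,0.12,0],"turn": 0,"gripper": 0},{"slide": [-0.6,0.17,-0.02],"turn": 0,"gripper": 0},{"slide": [-0.6,0.17,-0.02],"turn": 0,"gripper": 0},{"slide": [-0.6,0.17,-0.02],"turn": 0,"gripper": 0}]}}

```text
time_s: 32.93
tcp_pos: [0.4626, 0.1208, 0.2742]
eef_rot: [177.7, -35.4, -4.0]
contact_force: [1.1, 0.4, 0.5]
gripper_width: 0.0006
gripper_force: 0.0
```

Run:
```python
from h import *
ims=[]
for c,(x,y) in(("scene",(275,130)),("side",(300,150))):
    d=optics.capture(c);ims.append(cv2.resize(d["img"][y:y+140,x:x+140,::-1],(400,400),interpolation=cv2.INTER_CUBIC))
    print([(np.round(r["location"],3),round(r["p"],2)) for r in optics.look_for(c,"chisel")])
cv2.imwrite("pics/in.png",np.hstack(ims))
go([.475,.108,.046]);go([.6,.108,.046],[.475,.108,.046])
```

```text
[(array([ 0.186, -0.278,  0.025]), 0.74), (array([0.585, 0.087, 0.055]), 0.56)]
[(array([0.586, 0.07 , 0.052]), 0.78), (array([ 0.195, -0.288,  0.027]), 0.75)]
slide total [-0.806  0.015  1.286] pos [0.4632 0.1197 0.273 ] rot [177.45 -35.29  -4.07] t 33.13
slide total [ 0.678 -0.08   0.477] pos [0.4632 0.1197 0.273 ] rot [177.45 -35.29  -4.07] t 33.13
```

View pics/in.png

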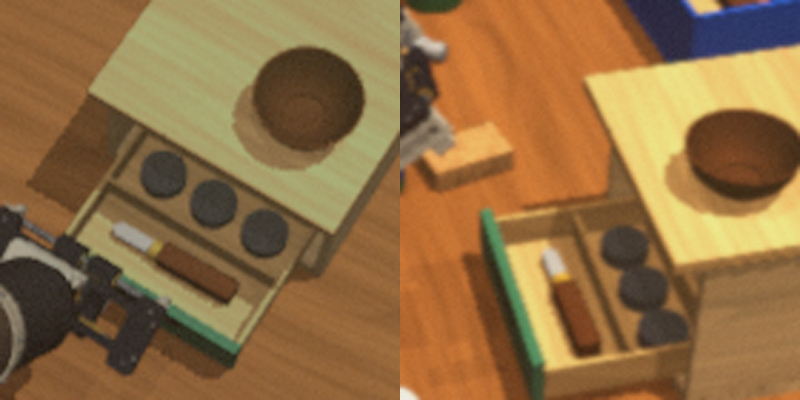

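The chisel lies flat in the front compartment (blade tip at (120,232), handle end at (230,290) in the scene half). Next I go down in front of the panel.

```bash
python3 -c "
from h import *
go([.495,.112,.16]);go([.495,.108,.048],[.495,.112,.16]);print(get_state()['joints'])"
```

```text
slide total [-0.26   0.003  0.74 ] pos [0.4632 0.1197 0.273 ] rot [177.45 -35.29  -4.07] t 33.13
slide total [-0.43  -0.001  0.611] pos [0.4632 0.1197 0.273 ] rot [177.45 -35.29  -4.07] t 33.13
[ 57.77484634 -18.06857141 -58.19801053  48.23146489 -45.26310948
  -6.29085601]
```

Emit:
{"name": "send_rows", "arguments": {"moves": [{"slide": [0.05,0,0.1],"turn": 0,"gripper": 0},{"slide": [0,0,0.25],"turn": 0,"gripper": 0},{"slide": [-0.1,0,0.45],"turn": 0,"gripper": 0},{"slide": [-0.2,0,0.6],"turn": 0,"gripper": 0},{"slide": [-0.26,0,0.74],"turn": 0,"gripper": 0}]}}

```text
time_s: 33.55
tcp_pos: [0.5173, 0.1283, 0.2168]
eef_rot: [176.7, -32.4, -4.3]
contact_force: [0.6, 0.7, -0.4]
gripper_width: 0.0005
gripper_force: 0.0
```

```bash
python3 -c "
from h import *
go([.495,.108,.048]);s=get_state();print(s['joints'],s['contact_force'])"
```

```text
slide total [-0.72   0.095  0.883] pos [0.5173 0.1283 0.2168] rot [176.67 -32.41  -4.27] t 33.55
[ 44.5836678   -7.05108965 -58.20836579  56.81905915 -31.80784313
  -7.52654749] [ 0.63566814  0.65609303 -0.42120804]
```

The arm is at its inner elbow limit here (j3 at -58.2) and is losing tilt. I fit a quick kinematic model to the logged poses to see which push poses can be reached.

```bash
cat > fk.py <<'E'
from h import *
from scipy.optimize import least_squares
J=[[90.59,20.593,.634,-.02,-70.135,-16.506],[-3.108,48.694,50.103,.0195,-91.26,93.108],[-.59,62.358,71.644,1.369,-94.796,90.778],[.307,56.36,71.3026,1.975,-99.395,90.196],[3.319,54.084,71.632,4.682,-94.847,87.656],[.634,53.273,71.676,4.849,-93.037,90.211],[19.41,-1.518,-36.252,13.925,-43.057,-24.008],[-3.738,49.433,71.711,5.174,-91.511,9.172],[-5.503,39.939,51.098,4.643,-80.549,82.52],[28.581,50.648,71.723,15.5,-95.817,52.061],[28.459,49.277,71.711,17.06,-92.357,52.496],[29.113,47.209,71.711,21.356,-82.976,52.492],[57.775,-18.069,-58.198,48.231,-45.263,-6.291],[44.584,-7.051,-58.208,56.819,-31.808,-7.527]]
P=[[.18499,.64865,.22561,179.904,-.009,-15.92],[.9046,-.24133,.22932,179.97,-.147,0],[1.01718,-.21122,.18047,178.584,-4.473,.075],[.98464,-.19926,.28194,178.064,-5.546,.18],[1.01842,-.16321,.33881,175.956,-12.892,.517],[1.0191,-.2118,.357,175.17,-15.36,.59],[.5311,-.0761,.2107,-165,-5.84,-86.18],[.9961,-.2907,.4298,-160.11,-7.99,-87.05],[.94518,-.31344,.41237,177.975,-21.028,-12.677],[.99174,.21536,.44284,177.985,-21.319,-12.636],[1.00739,.21144,.48052,179.675,-26.025,-12.715],[1.0457,.22148,.5645,-176.319,-37.625,-13.06],[.4632,.1197,.273,177.45,-35.29,-4.07],[.5173,.1283,.2168,176.67,-32.41,-4.27]]
def E(a,d): return R.from_euler(a,d,degrees=True).as_matrix()
def chain(j,s=(1,1,1)):
    A=E('z',j[0]);B=A@E('y',j[1]);C=B@E('y',-j[2]);D=C@E('x',s[0]*j[3]);F=D@E('y',-j[4]*s[1]);G=F@E('z',s[2]*j[5])
    return A,B,C,D,F,G
if __name__=="__main__":
    for s in [(a,b,c) for a in(1,-1) for b in(1,-1) for c in(1,-1)]:
        G=[chain(j,s)[5] for j in J];T=[rot(p[3:]) for p in P]
        # T = G*K, K const
        K=[g.T@t for g,t in zip(G,T)];M=R.from_matrix(K).mean();print(s,max((M.inv()*R.from_matrix(k)).magnitude() for k in K))
E
python3 fk.py
```

```text
(1, 1, 1) 1.9716498128268847
(1, 1, -1) 1.6534060569720432
(1, -1, 1) 2.778078689114826
(1, -1, -1) 3.041340385942269
(-1, 1, 1) 1.6808838266910633
(-1, 1, -1) 1.680812022284504
(-1, -1, 1) 1.4070065193155237
(-1, -1, -1) 3.1380117545093413
```

```bash
sed -i "s/G=F@E('z',s\[2\]\*j\[5\])/G=F@E('x',s[2]*j[5])/" fk.py
cat >> fk.py <<'E'
    best=min([(a,b,c) for a in(1,-1) for b in(1,-1) for c in(1,-1)],key=lambda s:max((R.from_matrix([chain(J[0],s)[5].T@rot(P[0][3:])]).inv()*R.from_matrix([chain(j,s)[5].T@rot(p[3:]) for j,p in zip(J,P)])).magnitude()))
    K=R.from_matrix([chain(j,best)[5].T@rot(p[3:]) for j,p in zip(J,P)]).mean().as_matrix();print("best",best,np.round(K,2))
    Am=np.vstack([np.hstack([np.eye(3)]+[M for M in chain(j,best)[:5]]) for j in J]);b=np.concatenate([p[:3] for p in P])
    x,_,rk,_=np.linalg.lstsq(Am,b,rcond=1e-6);r=Am@x-b;print(rk,np.abs(r).max());np.save("fk.npy",x)
    lo=np.array([-176,-82,-58.2,-173.8,-174.7]);hi=np.array([176,121.7,71.7,95.5,-.2])
    pos=lambda j:np.hstack([np.eye(3)]+list(chain(list(j)+[0],best)[:5]))@x
    zt=lambda j:chain(list(j)+[0],best)[4][:,0]
    for xx in(.50,.53,.56,.60,.64):
        for zz in(.05,.07):
            out=[]
            for t in(0,10,20,25,30,35,38,42):
                d=np.array([np.sin(np.radians(t))*.998,-.06*np.sin(np.radians(t)),-np.cos(np.radians(t))])
                f=lambda j:np.r_[(pos(j)-[xx,.105,zz])*10,zt(j)-d]
                e=min((least_squares(f,s0,bounds=(lo,hi),x_scale=50) for s0 in([40,0,-50,50,-40],[15,10,-30,0,-50],[10,0,-40,-40,-50],[60,-10,-50,80,-40],[-20,0,-40,-60,-50])),key=lambda u:u.cost)
                out.append((t,round(float(np.sqrt(2*e.cost)),3)))
                if t==35: j35=np.round(e.x)
            print(xx,zz,out,j35)
E
python3 fk.py | tail -12
```

```text
[ 0. -1. -0.]]
13 5.854353951578739e-05
0.5 0.05 [(0, 0.0), (10, 0.0), (20, 0.083), (25, 0.169), (30, 0.055), (35, 0.03), (38, 0.0), (42, 0.047)] [  -9.    8.  -49. -151.   -3.]
0.5 0.07 [(0, 0.0), (10, 0.0), (20, 0.056), (25, 0.142), (30, 0.065), (35, 0.049), (38, 0.026), (42, 0.018)] [  -9.    5.  -51. -158.   -2.]
0.53 0.05 [(0, 0.0), (10, 0.0), (20, 0.057), (25, 0.143), (30, 0.051), (35, 0.03), (38, 0.003), (42, 0.041)] [  -9.   10.  -47. -155.   -3.]
0.53 0.07 [(0, 0.0), (10, 0.0), (20, 0.029), (25, 0.115), (30, 0.2), (35, 0.046), (38, 0.025), (42, 0.015)] [  -9.    8.  -49. -161.   -2.]
0.56 0.05 [(0, 0.0), (10, 0.0), (20, 0.032), (25, 0.116), (30, 0.2), (35, 0.031), (38, 0.006), (42, 0.034)] [  -8.   12.  -45. -158.   -3.]
0.56 0.07 [(0, 0.0), (10, 0.0), (20, 0.003), (25, 0.088), (30, 0.172), (35, 0.045), (38, 0.026), (42, 0.011)] [  -9.   10.  -46. -164.   -2.]
0.6 0.05 [(0, 0.0), (10, 0.0), (20, 0.0), (25, 0.079), (30, 0.16), (35, 0.033), (38, 0.011), (42, 0.025)] [  -8.   15.  -42. -162.   -3.]
0.6 0.07 [(0, 0.0), (10, 0.0), (20, 0.0), (25, 0.049), (30, 0.129), (35, 0.043), (38, 0.027), (42, 0.005)] [  -8.   13.  -43. -168.   -2.]
0.64 0.05 [(0, 0.0), (10, 0.0), (20, 0.0), (25, 0.065), (30, 0.146), (35, 0.034), (38, 0.016), (42, 0.015)] [  -8.   18.  -39. -166.   -3.]
0.64 0.07 [(0, 0.0), (10, 0.0), (20, 0.0), (25, 0.036), (30, 0.118), (35, 0.041), (38, 0.029), (42, 0.0)] [  -8.   16.  -40. -172.   -1.]
```

The model fits to 0.06 mm. Its main result is that at bench height j5's range limits the tilt to about 20°. With the closing line turned along the push, though, the leading finger sits ahead of the tool axis. That lets a tilt of 10–20° clear the roof, so I check reach near the contact point.

```bash
cat > r.py <<'E'
from fk import *
x=np.load("fk.npy");lo=np.array([-176,-82,-58.1,-173.8,-174.7]);hi=np.array([176,121.7,71.7,95.5,-.3])
import itertools
def best():
    return min([(a,b,c) for a in(1,-1) for b in(1,-1) for c in(1,-1)],key=lambda s:max((R.from_matrix([chain(J[0],s)[5].T@rot(P[0][3:])]).inv()*R.from_matrix([chain(j,s)[5].T@rot(p[3:]) for j,p in zip(J,P)])).magnitude()))
S=best()
pos=lambda j:np.hstack([np.eye(3)]+list(chain(list(j)+[0],S)[:5]))@x
zt=lambda j:chain(list(j)+[0],S)[4][:,0]
def res(p,t,az=-3.5):
    t,az=np.radians([t,az]);d=np.array([np.sin(t)*np.cos(az),np.sin(t)*np.sin(az),-np.cos(t)])
    e=min((least_squares(lambda j:np.r_[(pos(j)-p)*10,zt(j)-d],s0,bounds=(lo,hi),x_scale=50) for s0 in([30,0,-50,20,-30],[15,10,-30,0,-50])),key=lambda u:u.cost)
    return np.sqrt(2*e.cost),e.x
if __name__=="__main__":
    for p in([.46,.105,.05],[.485,.105,.05],[.485,.105,.12],[.5,.12,.2],[.55,.105,.05],[.6,.1,.05]):
        m=[(t,az) for t in range(2,34,3) for az in(-10,) if res(np.array(p),t,az)[0]<.004]
        t=max(m)[0] if m else None;print(p,"max tilt",t,np.round(res(np.array(p),t,-10)[1],1) if t else '')
    j=get_state()['joints'];print(np.round(zt(j[:5]),3),np.round(j,1))
E
python3 r.py
```

```text
[0.46, 0.105, 0.05] max tilt 11 [ 42.6   7.8 -54.1  22.8 -23. ]
[0.485, 0.105, 0.05] max tilt 14 [ 39.1   8.6 -57.2  35.8 -18.2]
[0.485, 0.105, 0.12] max tilt 20 [ 42.6  -0.2 -57.7  39.4 -25.3]
[0.5, 0.12, 0.2] max tilt 29 [ 46.2  -7.3 -57.7  49.  -32.3]
[0.55, 0.105, 0.05] max tilt 17 [ 30.6  12.5 -55.7  52.1 -14. ]
[0.6, 0.1, 0.05] max tilt 20 [ 18.2  15.  -55.7  80.6  -9.4]
[ 0.529 -0.098 -0.843] [ 44.6  -7.1 -58.2  56.8 -31.8  -7.5]
```

Emit:
{"name": "send_rows", "arguments": {"moves": [{"slide": [-0.2,0,-0.06],"turn": 0.08,"gripper": 0},{"slide": [-0.4,0.03,-0.12],"turn": 0.16,"gripper": 0},{"slide": [-0.6,0.04,-0.1],"turn": 0.24,"gripper": 0},{"slide": [-0.7,0.04,0],"turn": 0.31,"gripper": 0},{"slide": [-0.8,0.04,0.1],"turn": 0.39,"gripper": 0}]}}

```text
time_s: 33.97
tcp_pos: [0.4509, 0.1535, 0.2121]
eef_rot: [-165.0, -26.2, -43.9]
contact_force: [1.4, -0.2, 0.6]
gripper_width: 0.0003
gripper_force: 0.0
```

```bash
python3 -c "
from r import *
s=get_state();print(np.round(zt(s['joints'][:5]),3),np.round(s['joints'],1));go([.44,.11,.15]);print(rot(s['eef_rot']))"
```

```text
[ 0.487 -0.11  -0.867] [ 60.4 -10.7 -58.2  44.9 -42.5 -44.7]
slide total [-0.049  0.364  0.355] pos [0.4509 0.1535 0.2121] rot [-164.99  -26.21  -43.95] t 33.97
[[ 0.64591956 -0.58798625  0.48688817]
 [-0.62263992 -0.77478746 -0.10965366]
 [ 0.44170969 -0.23232856 -0.86655409]]
```

Emit:
{"name": "send_rows", "arguments": {"moves": [{"slide": [-0.1,0.2,0.1],"turn": 0.08,"gripper": 0},{"slide": [-0.2,0.4,0.25],"turn": 0.16,"gripper": 0},{"slide": [-0.3,0.5,0.4],"turn": 0.24,"gripper": 0},{"slide": [-0.4,0.6,0.5],"turn": 0.31,"gripper": 0},{"slide": [-0.4,0.6,0.6],"turn": 0.39,"gripper": 0}]}}

```text
time_s: 34.38
tcp_pos: [0.4403, 0.1479, 0.1877]
eef_rot: [-156.4, -13.6, -77.9]
contact_force: [0.5, 0.1, -0.3]
gripper_width: 0.0007
gripper_force: 0.0
```

```bash
python3 -c "
from r import *
s=get_state();print(np.round(zt(s['joints'][:5]),3),np.round(s['joints'],1));go([.44,.11,.10]);print(rot(s['eef_rot']))"
```

```text
[ 0.437 -0.126 -0.891] [ 60.6  -8.9 -58.2  41.4 -42.  -77.3]
slide total [0.103 0.301 0.552] pos [0.4403 0.1479 0.1877] rot [-156.38  -13.57  -77.87] t 34.38
[[ 0.20432072 -0.87603214  0.43683032]
 [-0.95036788 -0.28447996 -0.12598426]
 [ 0.23463574 -0.38940831 -0.89067796]]
```

Emit:
{"name": "send_rows", "arguments": {"moves": [{"slide": [0,0.2,0.2],"turn": 0.08,"gripper": 0},{"slide": [0,0.4,0.3],"turn": 0.16,"gripper": 0},{"slide": [0.1,0.6,0.5],"turn": 0.17,"gripper": 0},{"slide": [0.1,0.8,0.6],"turn": 0.17,"gripper": 0},{"slide": [0.1,0.9,0.7],"turn": 0.17,"gripper": 0}]}}

```text
time_s: 34.8
tcp_pos: [0.4318, 0.1367, 0.1674]
eef_rot: [-156.8, -7.9, -91.8]
contact_force: [-0.2, 0.4, -0.5]
gripper_width: 0.0002
gripper_force: 0.0
```

Emit:
{"name": "send_rows", "arguments": {"moves": [{"slide": [0.1,0.3,0.3],"turn": 0,"gripper": 0},{"slide": [0.1,0.6,0.5],"turn": 0,"gripper": 0},{"slide": [0.1,0.8,0.6],"turn": 0,"gripper": 0},{"slide": [0.1,0.9,0.7],"turn": 0,"gripper": 0},{"slide": [0.1,0.9,0.7],"turn": 0,"gripper": 0}]}}

```text
time_s: 35.22
tcp_pos: [0.4117, 0.1553, 0.1391]
eef_rot: [-159.6, -8.6, -92.1]
contact_force: [-0.8, 0.4, 0.6]
gripper_width: 0.0002
gripper_force: 0.0
```

```bash
python3 -c "
from r import *
s=get_state();print(np.round(zt(s['joints'][:5]),3),np.round(s['joints'],1));go([.46,.105,.05]);print(rot(s['eef_rot']))"
```

```text
[ 0.343 -0.152 -0.927] [ 63.4  -4.4 -58.2  35.1 -40.7 -91.8]
slide total [ 0.231 -0.092  0.712] pos [0.4117 0.1553 0.1391] rot [-159.63   -8.55  -92.11] t 35.22
[[-0.03641373 -0.93870785  0.34278509]
 [-0.98820709 -0.01722672 -0.15215122]
 [ 0.14873061 -0.34428305 -0.92701046]]
```

Emit:
{"name": "send_rows", "arguments": {"moves": [{"slide": [0.1,0.3,0.2],"turn": 0,"gripper": 0},{"slide": [0.2,0.6,0.4],"turn": 0,"gripper": 0},{"slide": [0.3,0.8,0.6],"turn": 0,"gripper": 0},{"slide": [0.4,0.9,0.6],"turn": 0,"gripper": 0},{"slide": [0.4,0.9,0.6],"turn": 0,"gripper": 0}]}}

```text
time_s: 35.63
tcp_pos: [0.3801, 0.1483, 0.1292]
eef_rot: [-162.5, -9.3, -92.4]
contact_force: [-0.4, -1.1, -0.1]
gripper_width: 0.0004
gripper_force: 0.0
```

Emit:
{"name": "send_rows", "arguments": {"moves": [{"slide": [0.2,0.3,0.2],"turn": 0,"gripper": 0},{"slide": [0.4,0.5,0.4],"turn": 0,"gripper": 0},{"slide": [0.5,0.6,0.5],"turn": 0,"gripper": 0},{"slide": [0.5,0.6,0.5],"turn": 0,"gripper": 0},{"slide": [0.5,0.6,0.5],"turn": 0,"gripper": 0}]}}

```text
time_s: 36.05
tcp_pos: [0.3612, 0.1114, 0.131]
eef_rot: [-165.2, -9.8, -92.6]
contact_force: [-0.7, 0.4, 0.4]
gripper_width: 0.0006
gripper_force: 0.0
```

```bash
python3 -c "
from r import *
s=get_state();print(np.round(zt(s['joints'][:5]),3),np.round(s['joints'],1));go([.46,.105,.05]);print(rot(s['eef_rot']))"
```

```text
[ 0.247 -0.177 -0.953] [ 66.7  -8.6 -58.2  24.  -46.9 -85.5]
slide total [-0.08  -0.502  0.685] pos [0.3612 0.1114 0.131 ] rot [-165.23   -9.83  -92.64] t 36.05
[[-0.04532343 -0.96791917  0.24714019]
 [-0.98428353  0.00100006 -0.17659257]
 [ 0.17068017 -0.25125979 -0.95275222]]
```

Emit:
{"name": "send_rows", "arguments": {"moves": [{"slide": [0,-0.2,0.1],"turn": 0,"gripper": 0},{"slide": [-0.04,-0.4,0.25],"turn": 0,"gripper": 0},{"slide": [-0.08,-0.53,0.4],"turn": 0,"gripper": 0},{"slide": [-0.08,-0.53,0.6],"turn": 0,"gripper": 0},{"slide": [-0.08,-0.53,0.72],"turn": 0,"gripper": 0}]}}

```text
time_s: 36.47
tcp_pos: [0.4706, 0.1074, 0.0493]
eef_rot: [-166.0, -9.9, -92.7]
contact_force: [-1.1, -0.4, 0.8]
gripper_width: 0.0006
gripper_force: 0.0
```

```bash
python3 -c "
from r import *
s=get_state();print(np.round(zt(s['joints'][:5]),3),np.round(s['joints'],1));go([.465,.105,.042]);go([.56,.1,.042],[.465,.105,.042]);print(rot(s['eef_rot']))"
```

```text
[ 0.234 -0.179 -0.956] [ 44.3   9.7 -58.2  42.5 -25.6 -84.9]
slide total [0.009 0.048 0.041] pos [0.4706 0.1074 0.0493] rot [-165.97   -9.94  -92.69] t 36.47
slide total [ 0.003 -0.615  0.154] pos [0.4706 0.1074 0.0493] rot [-165.97   -9.94  -92.69] t 36.47
[[-0.04628045 -0.97105544  0.23432764]
 [-0.98391088  0.00379    -0.17861973]
 [ 0.17256156 -0.23882412 -0.95560742]]
```

Emit:
{"name": "send_rows", "arguments": {"moves": [{"slide": [0,-0.07,0.03],"turn": 0,"gripper": 0},{"slide": [0,-0.14,0.06],"turn": 0,"gripper": 0},{"slide": [0,-0.2,0.08],"turn": 0,"gripper": 0},{"slide": [0,-0.25,0.09],"turn": 0,"gripper": 0},{"slide": [0,-0.3,0.1],"turn": 0,"gripper": 0}], "newtons": 60}}

```text
time_s: 36.88
tcp_pos: [0.5172, 0.1042, 0.0483]
eef_rot: [-165.9, -10.0, -92.7]
contact_force: [-1.9, -0.7, -1.3]
gripper_width: 0.0005
gripper_force: 0.9
```

Emit:
{"name": "send_rows", "arguments": {"moves": [{"slide": [0,-0.08,0.02],"turn": 0,"gripper": 0},{"slide": [0,-0.16,0.04],"turn": 0,"gripper": 0},{"slide": [0,-0.24,0.06],"turn": 0,"gripper": 0},{"slide": [0,-0.32,0.08],"turn": 0,"gripper": 0},{"slide": [0,-0.4,0.1],"turn": 0,"gripper": 0}]}}

```text
time_s: 37.3
tcp_pos: [0.5786, 0.101, 0.0483]
eef_rot: [-165.9, -10.0, -92.7]
contact_force: [-2.6, -1.0, -0.9]
gripper_width: 0.0004
gripper_force: 1.1
```

```bash
python3 -c "
from r import *
s=get_state();print(np.round(zt(s['joints'][:5]),3),np.round(s['joints'],1),s['contact_force']);go([.565,.1,.045]);print(optics.capture('side') and [np.round(r['location'],3) for r in optics.look_for('side','drawer_front')])"
```

```text
[ 0.235 -0.18  -0.955] [ 35.6  17.7 -46.2  39.6 -26.4 -72.8] [-2.59124931 -1.02140005 -0.89052904]
slide total [0.007 0.094 0.001] pos [0.5786 0.101  0.0483] rot [-165.92  -10.    -92.66] t 37.3
[array([0.644, 0.064, 0.036]), array([ 0.362, -0.179,  0.007])]
```

Emit:
{"name": "send_rows", "arguments": {"moves": [{"slide": [0,0.1,-0.02],"turn": 0,"gripper": 0},{"slide": [0,0.2,-0.04],"turn": 0,"gripper": 0.75},{"slide": [0,0.3,-0.06],"turn": 0,"gripper": 0.75},{"slide": [0,0.36,-0.07],"turn": 0,"gripper": 0.75},{"slide": [0,0.36,-0.07],"turn": 0,"gripper": 0.75}]}}

```text
time_s: 37.82
tcp_pos: [0.522, 0.1034, 0.0453]
eef_rot: [-165.9, -10.0, -92.6]
contact_force: [-0.8, -0.6, -0.5]
gripper_width: 0.0212
gripper_force: 0.0
```

Emit:
{"name": "send_rows", "arguments": {"moves": [{"slide": [0,0,0],"turn": 0,"gripper": 0.75},{"slide": [0,0,0],"turn": 0,"gripper": 0.75},{"slide": [0,0,0],"turn": 0,"gripper": 0.75},{"slide": [0,0,0],"turn": 0,"gripper": 0.75},{"slide": [0,0,0],"turn": 0,"gripper": 0.75}]}}

```text
time_s: 38.23
tcp_pos: [0.5238, 0.1035, 0.0447]
eef_rot: [-165.9, -10.0, -92.7]
contact_force: [-0.0, -0.2, -0.4]
gripper_width: 0.055
gripper_force: 0.0
```

Emit:
{"name": "send_rows", "arguments": {"moves": [{"slide": [0,0,0],"turn": 0,"gripper": 0.75},{"slide": [0,0,0],"turn": 0,"gripper": 0.75},{"slide": [0,0,0],"turn": 0,"gripper": 0.75},{"slide": [0,0,0],"turn": 0,"gripper": 0.75},{"slide": [0,0,0],"turn": 0,"gripper": 0.75}]}}

```text
time_s: 38.65
tcp_pos: [0.5235, 0.1034, 0.0447]
eef_rot: [-165.9, -10.0, -92.7]
contact_force: [0.0, -0.2, 0.2]
gripper_width: 0.066
gripper_force: 0.0
```

```bash
python3 -c "
from r import *
s=get_state();print(s['gripper_width'],s['contact_force'])
a=cab(-.08-.052,0,.038);go(a);go(cab(0-.052,0,.038),a);print(a)"
```

```text
0.06602054181945709 [ 0.02655596 -0.19962521  0.20258345]
slide total [-0.017 -0.15   0.081] pos [0.5235 0.1034 0.0447] rot [-165.93   -9.98  -92.65] t 38.65
slide total [ 0.008 -0.517  0.131] pos [0.5235 0.1034 0.0447] rot [-165.93   -9.98  -92.65] t 38.65
[0.5483782  0.10365544 0.038     ]
```

Emit:
{"name": "send_rows", "arguments": {"moves": [{"slide": [0,-0.08,0.04],"turn": 0,"gripper": 0.75},{"slide": [-0.01,-0.14,0.07],"turn": 0,"gripper": 0.75},{"slide": [-0.01,-0.18,0.09],"turn": 0,"gripper": 0.75},{"slide": [-0.01,-0.23,0.1],"turn": 0,"gripper": 0.75},{"slide": [-0.01,-0.29,0.11],"turn": 0,"gripper": 0.75}]}}

```text
time_s: 39.07
tcp_pos: [0.5698, 0.1011, 0.0384]
eef_rot: [-166.0, -10.0, -92.7]
contact_force: [-1.1, -0.6, -2.5]
gripper_width: 0.066
gripper_force: 1.0
```

Emit:
{"name": "send_rows", "arguments": {"moves": [{"slide": [0,-0.05,0.01],"turn": 0,"gripper": 0.75},{"slide": [0,-0.1,0.02],"turn": 0,"gripper": 0.75},{"slide": [0,-0.15,0.03],"turn": 0,"gripper": 0.75},{"slide": [0,-0.2,0.05],"turn": 0,"gripper": 0.75},{"slide": [0,-0.25,0.06],"turn": 0,"gripper": 0.75}]}}

```text
time_s: 39.48
tcp_pos: [0.6087, 0.0998, 0.0393]
eef_rot: [-165.9, -10.0, -92.7]
contact_force: [-4.4, 0.7, -1.6]
gripper_width: 0.0655
gripper_force: 2.2
```

Emit:
{"name": "send_rows", "arguments": {"moves": [{"slide": [0,-0.025,0.006],"turn": 0,"gripper": 0.75},{"slide": [0,-0.05,0.012],"turn": 0,"gripper": 0.75},{"slide": [0,-0.075,0.018],"turn": 0,"gripper": 0.75},{"slide": [0,-0.1,0.024],"turn": 0,"gripper": 0.75},{"slide": [0,-0.12,0.03],"turn": 0,"gripper": 0.75}]}}

```text
time_s: 39.9
tcp_pos: [0.6256, 0.0988, 0.0393]
eef_rot: [-166.0, -10.0, -92.6]
contact_force: [-19.8, 5.3, 10.6]
gripper_width: 0.0657
gripper_force: 9.8
```

Emit:
{"name": "send_rows", "arguments": {"moves": [{"slide": [0,-0.015,0.004],"turn": 0,"gripper": 0.75},{"slide": [0,-0.03,0.008],"turn": 0,"gripper": 0.75},{"slide": [0,-0.045,0.011],"turn": 0,"gripper": 0.75},{"slide": [0,-0.06,0.014],"turn": 0,"gripper": 0.75},{"slide": [0,-0.07,0.017],"turn": 0,"gripper": 0.75}]}}

```text
time_s: 40.32
tcp_pos: [0.6349, 0.0976, 0.0384]
eef_rot: [-166.1, -10.1, -92.7]
contact_force: [-29.7, 6.2, 2.0]
gripper_width: 0.0657
gripper_force: 0.0
```

Finger load fell to zero while the wrist force rose: I had the sign of the home offset wrong, and the wrist is touching the roof edge. I back off now, then work out how much tilt is really needed.

Emit:
{"name": "send_rows", "arguments": {"moves": [{"slide": [0,0.1,-0.02],"turn": 0,"gripper": 0.75},{"slide": [0,0.2,-0.05],"turn": 0,"gripper": 0.75},{"slide": [0,0.35,-0.09],"turn": 0,"gripper": 1},{"slide": [0,0.55,-0.14],"turn": 0,"gripper": 1},{"slide": [0,0.75,-0.18],"turn": 0,"gripper": 1}]}}

```text
time_s: 40.73
tcp_pos: [0.5221, 0.105, 0.039]
eef_rot: [-165.8, -9.9, -92.6]
contact_force: [0.1, 0.7, 0.4]
gripper_width: 0.0804
gripper_force: 0.0
```

```bash
cat > r2.py <<'E'
from r import *
for y in(0.02,.1,.19):
  for z in(.03,.045):
    m={}
    for az in(-50,-30,-15,-3,10,25):
        ok=[t for t in range(14,40,2) if res(np.array([.645,y,z]),t,az)[0]<.006]
        if ok: m[az]=(max(ok),np.round(res(np.array([.645,y,z]),max(ok),az)[1]).astype(int).tolist())
    print(y,z,m)
s=get_state();print(s['tcp_pos'],s['contact_force'],np.round(s['joints'],1))
E
python3 r2.py; python3 -c "
import sys; sys.path.insert(0,'.')
from h import *
for c in('side','scene'):
    optics.capture(c);print([(np.round(r['location'],3),round(r['p'],2)) for r in optics.look_for(c,'drawer_front')])"
```

```text
0.02 0.03 {-50: (38, [20, 25, -54, 95, -36]), -30: (22, [11, 20, -52, 87, -14]), -15: (20, [4, 19, -53, 95, -6]), -3: (18, [16, 20, -48, 50, -8]), 10: (20, [19, 20, -43, 25, -8]), 25: (38, [5, 20, -25, -54, -15])}
0.02 0.045 {-50: (38, [21, 24, -53, 91, -36]), -30: (24, [10, 19, -53, 91, -15]), -15: (20, [11, 18, -52, 77, -9]), -3: (20, [1, 17, -53, 95, -1]), 10: (20, [20, 19, -40, 17, -12]), 25: (38, [6, 18, -25, -50, -15])}
0.1 0.03 {-50: (38, [33, 27, -49, 80, -38]), -30: (26, [19, 21, -52, 94, -19]), -15: (20, [18, 20, -51, 81, -11]), -3: (18, [23, 20, -48, 57, -9]), 10: (18, [27, 21, -41, 27, -12]), 25: (38, [18, 20, -28, -46, -6])}
0.1 0.045 {-50: (38, [34, 26, -49, 77, -39]), -30: (28, [19, 20, -53, 95, -21]), -15: (22, [15, 19, -52, 89, -11]), -3: (20, [16, 18, -52, 79, -6]), 10: (20, [23, 19, -48, 48, -6]), 25: (38, [20, 18, -30, -39, -5])}
0.19 0.03 {-50: (38, [44, 31, -42, 66, -42]), -30: (32, [30, 24, -51, 94, -27]), -15: (24, [23, 22, -50, 95, -15]), -3: (20, [24, 21, -49, 80, -9]), 10: (18, [34, 22, -42, 38, -12]), 25: (20, [34, 22, -36, 15, -12])}
0.19 0.045 {-50: (38, [45, 29, -41, 63, -43]), -30: (34, [31, 23, -51, 93, -29]), -15: (24, [26, 20, -50, 86, -16]), -3: (22, [21, 20, -50, 92, -9]), 10: (20, [28, 20, -48, 61, -7]), 25: (22, [34, 20, -40, 22, -8])}
[0.52205278 0.10503646 0.03901236] [0.09822585 0.69267689 0.35361943] [ 38.4  14.3 -54.3  45.9 -23.5 -82.5]
[]
[(array([0.682, 0.085, 0.076]), 0.69)]
```

The detector puts the front at x≈0.682, so the drawer may already have clicked. I measure the green front along the drawer's travel in both cameras.

```bash
cat > op.py <<'E'
from h import *
def opening(img,c,z):
    hsv=cv2.cvtColor(img,cv2.COLOR_RGB2HSV);off=q[4:6] if c=="scene" else q[6:8];out=[]
    for y in np.arange(-.11,.111,.02):
        g=[]
        for o in np.arange(-.03,.2,.001):
            u,v=np.array(proj(c,cab(-o,y,z)))+off
            h,s,w=hsv[int(round(v)),int(round(u))]
            if 60<=h<=95 and s>90 and w>40: g.append(o)
        out.append((round(y,2),[round(min(g),3),round(max(g),3)] if g else None))
    return out
if __name__=="__main__":
    for c in("scene","side"):
        ref=cv2.imread(f"pics/{c}0.png")[:,:,::-1].copy()
        print(c,"ref",opening(ref,c,.085)[2:9:3]);print(c,"now",opening(optics.capture(c)["img"],c,.085))
E
python3 op.py
```

```text
scene ref [(np.float64(-0.07), None), (np.float64(-0.01), None), (np.float64(0.05), None)]
scene now [(np.float64(-0.11), None), (np.float64(-0.09), None), (np.float64(-0.07), None), (np.float64(-0.05), None), (np.float64(-0.03), None), (np.float64(-0.01), None), (np.float64(0.01), None), (np.float64(0.03), None), (np.float64(0.05), None), (np.float64(0.07), None), (np.float64(0.09), None), (np.float64(0.11), None)]
side ref [(np.float64(-0.07), [np.float64(0.153), np.float64(0.159)]), (np.float64(-0.01), [np.float64(0.154), np.float64(0.16)]), (np.float64(0.05), [np.float64(0.156), np.float64(0.161)])]
side now [(np.float64(-0.11), None), (np.float64(-0.09), None), (np.float64(-0.07), None), (np.float64(-0.05), None), (np.float64(-0.03), None), (np.float64(-0.01), None), (np.float64(0.01), None), (np.float64(0.03), None), (np.float64(0.05), None), (np.float64(0.07), None), (np.float64(0.09), None), (np.float64(0.11), None)]
```

```bash
sed -i 's/            h,s,w=.*/            r,gg,b=map(int,img[int(round(v)),int(round(u))])/; s/            if 60<=h.*/            if gg>r*1.12+2 and gg>b*1.02 and gg>18: g.append(o)/' op.py
sed -i 's/print(c,"now".*/im=optics.capture(c)["img"];[print(c,"now",z,[(float(a),b and [float(k) for k in b]) for a,b in opening(im,c,z)]) for z in(.085,.05)]/' op.py; python3 op.py
```

```text
scene ref [(np.float64(-0.07), [np.float64(0.15), np.float64(0.161)]), (np.float64(-0.01), [np.float64(0.148), np.float64(0.163)]), (np.float64(0.05), [np.float64(0.149), np.float64(0.161)])]
scene now 0.085 [(-0.11, [-0.013, -0.004]), (-0.09, [-0.015, -0.003]), (-0.07, [-0.015, -0.004]), (-0.05, [-0.011, -0.004]), (-0.03, [-0.015, -0.003]), (-0.01, [-0.015, -0.003]), (0.01, [-0.015, -0.003]), (0.03, [-0.015, -0.003]), (0.05, [-0.015, -0.003]), (0.07, [-0.015, -0.003]), (0.09, [-0.015, -0.003]), (0.11, [-0.016, -0.004])]
scene now 0.05 [(-0.11, [-0.028, -0.021]), (-0.09, [-0.028, -0.016]), (-0.07, [-0.028, -0.016]), (-0.05, [-0.028, -0.018]), (-0.03, [-0.028, -0.016]), (-0.01, [-0.029, -0.017]), (0.01, [-0.029, -0.02]), (0.03, [-0.029, -0.017]), (0.05, [-0.029, -0.017]), (0.07, [-0.03, -0.018]), (0.09, [-0.03, -0.018]), (0.11, [-0.026, -0.018])]
side ref [(np.float64(-0.07), [np.float64(0.15), np.float64(0.165)]), (np.float64(-0.01), [np.float64(0.151), np.float64(0.163)]), (np.float64(0.05), [np.float64(0.153), np.float64(0.165)])]
side now 0.085 [(-0.11, [-0.011, -0.003]), (-0.09, [-0.012, -0.003]), (-0.07, [-0.009, -0.004]), (-0.05, [-0.009, -0.004]), (-0.03, [-0.009, -0.004]), (-0.01, [-0.01, -0.004]), (0.01, [-0.01, -0.004]), (0.03, [-0.009, -0.004]), (0.05, [-0.009, -0.003]), (0.07, [-0.012, -0.003]), (0.09, [-0.012, -0.002]), (0.11, [-0.011, -0.005])]
side now 0.05 [(-0.11, None), (-0.09, None), (-0.07, [-0.025, -0.018]), (-0.05, [-0.026, -0.017]), (-0.03, [-0.026, -0.02]), (-0.01, [-0.026, -0.017]), (0.01, [-0.026, -0.017]), (0.03, [-0.025, -0.02]), (0.05, [-0.025, -0.02]), (0.07, [-0.025, -0.019]), (0.09, [-0.025, -0.019]), (0.11, [-0.027, -0.018])]
```

The drawer sits at about -5 mm with the arm over 100 mm away. Had it not been caught it would have sprung out, so the catch is holding. I retreat a little and check once more.

Emit:
{"name": "send_rows", "arguments": {"moves": [{"slide": [0,0.05,-0.1],"turn": 0,"gripper": 1},{"slide": [0,0.1,-0.2],"turn": 0,"gripper": 1},{"slide": [0,0.15,-0.35],"turn": 0,"gripper": 1},{"slide": [0,0.15,-0.5],"turn": 0,"gripper": 1},{"slide": [0,0.15,-0.5],"turn": 0,"gripper": 1}]}}

```text
time_s: 41.55
tcp_pos: [0.4839, 0.12, 0.1081]
eef_rot: [-165.7, -9.7, -92.6]
contact_force: [1.2, 0.7, 0.6]
gripper_width: 0.0878
gripper_force: 0.0
```

Emit:
{"name": "send_rows", "arguments": {"moves": [{"slide": [0,0,0],"turn": 0,"gripper": 1},{"slide": [0,0,0],"turn": 0,"gripper": 1},{"slide": [0,0,0],"turn": 0,"gripper": 1},{"slide": [0,0,0],"turn": 0,"gripper": 1},{"slide": [0,0,0],"turn": 0,"gripper": 1}]}}

```text
time_s: 41.97
tcp_pos: [0.4823, 0.1167, 0.1039]
eef_rot: [-166.0, -10.1, -92.7]
contact_force: [0.2, -0.3, 0.4]
gripper_width: 0.0877
gripper_force: 0.0
```

```bash
python3 op.py | grep now | cut -c1-140
python3 - <<'E'
from h import *
for c in("scene","side"):
    optics.capture(c)
    for n in("wax_tin","glue_bottle","sanding_block","bowl_blank","turned_bowl","hammer","faceplate","chisel"):
        r=optics.look_for(c,n);print(c,n,[np.round(k["location"],3).tolist() for k in r[:2]])
s=get_state();print(s['contact_force'],s['qd'].max(),s['time_s'])
E
```

```text
scene now 0.085 [(-0.11, [-0.013, -0.004]), (-0.09, [-0.015, -0.004]), (-0.07, [-0.015, -0.004]), (-0.05, [-0.015, -0.004]), (-0.03, [-0.015
scene now 0.05 [(-0.11, [-0.028, -0.016]), (-0.09, [-0.028, -0.017]), (-0.07, [-0.028, -0.016]), (-0.05, [-0.028, -0.018]), (-0.03, [-0.028,
side now 0.085 [(-0.11, [-0.008, -0.003]), (-0.09, [-0.012, -0.003]), (-0.07, [-0.009, -0.004]), (-0.05, [-0.009, -0.004]), (-0.03, [-0.009,
side now 0.05 [(-0.11, None), (-0.09, None), (-0.07, [-0.025, -0.018]), (-0.05, [-0.026, -0.017]), (-0.03, [-0.023, -0.017]), (-0.01, [-0.02
scene wax_tin [[0.356, -0.004, 0.041]]
scene glue_bottle [[0.435, 0.384, 0.114]]
scene sanding_block [[0.569, 0.408, 0.034], [0.359, -0.176, 0.009]]
scene bowl_blank [[0.677, -0.348, 0.049], [0.5, 0.598, 0.025]]
scene turned_bowl [[0.752, 0.029, 0.25]]
scene hammer []
scene faceplate [[0.36, -0.177, 0.01], [0.678, -0.348, 0.05]]
scene chisel [[0.191, -0.279, 0.024]]
side wax_tin [[0.355, -0.022, 0.045]]
side glue_bottle [[0.429, 0.367, 0.058]]
side sanding_block [[0.584, 0.414, 0.036]]
side bowl_blank [[0.682, -0.366, 0.054]]
side turned_bowl [[0.75, 0.047, 0.265]]
side hammer [[0.421, 0.487, 0.02]]
side faceplate [[0.749, 0.05, 0.262]]
side chisel [[0.197, -0.29, 0.024]]
[ 0.15140669  0.12472829 -1.08765793] 0.07013044676588398 42.9667
```

```bash
python3 -c "
from plant import order
print(order.close_job())"
```

```text
the job is handed in; nothing more can be done
None
```

The chisel is in the front compartment and the drawer is shut, about 5 mm past level and holding by itself, but I don't know the verdict; two forces could fail it: one reading of about 142 N with the arm in free air (limit 120 N), and about 30 N on the wrist when it touched the roof edge during the push.

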